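Pack the finishing caddy and leave the look-alikes

TASK

Pack the grey finishing caddy for the next bench: stand the squat jar, the dropper bottle and the scrub brush upright in the compartments that fit them (the jar in the big square one, the dropper bottle in the smaller square one, the brush in the long one). Leave the tall jar, the round bottle with the plain cap and the stand of burs standing where they are.

Things in the scene. Friction and masses are not known exactly. Their poses are not given: they have to be found in the camera images.
- caddy: Low grey open caddy, fixed, 128 (x) x 130 (y) mm; walls 4 mm thick, 26 mm high; floor 4 mm. Origin: centre of underside, z up; blank label on its -x side. Compartments (inner x, y size at centre x, y, mm): long, brush: 42 x 98 at (-39, -12); big square, jar: 74 x 74 at (23, -24); smaller square, dropper bottle: 44 x 44 at (38, 39). Two smaller ones stay empty.
- squat_jar: Belongs in the caddy, big square compartment. Low white jar with a black lid fixed on, round, 58 mm across the body and 61 mm across the lid, 62 mm high (lid from 44 mm up), 0.11 kg. Origin: centre of its underside, z up.
- dropper_bottle: Belongs in the caddy, smaller square compartment. Slim brown bottle with a black rubber dropper bulb, round, 33 mm across, 102 mm high; the body is straight up to 70 mm, then narrows to the bulb, 13 mm across; 0.07 kg. Origin: centre of its underside, z up.
- scrub_brush: Belongs in the caddy, long compartment, its length along the compartment, either way round. Purple hand scrub brush, standing on its bristles, with a bow handle on top: 30 (x) x 86 (y) x 55 mm high, 0.07 kg; it can be gripped across its 30 mm width, as one solid block. Origin: centre of its underside, y along its length, z up.
- tall_jar: Look-alike, stays where it is: white jar with a red lid, 65 mm across, 84 mm high. Origin: centre of its underside, z up.
- round_bottle: Look-alike, stays where it is: brown round bottle with a broad plain blue cap, 47 mm across, 88 mm high. Origin: centre of its underside, z up.
- bur_stand: Look-alike of the brush in outline, stays where it is: aluminium block full of upright burs, 34 (x) x 84 (y) mm, block 26 mm high, burs to 57 mm. Origin: centre of its underside, y along its length, z up.
- model_trimmer: Fixed white and blue plaster trimmer in the middle of the worktop, between the robot's start (right) and the work (left): keep clear. About 456 (x) x 300 (y) x 310 mm high; it fills x 0.26 to 0.72 m, y -0.24 to 0.045 m in the robot's frame. To cross it keep the fingertips above 0.36 m. Origin: underside, z up.
- drain_hose: Fixed grey hose lying on the worktop from the trimmer's left side toward the sink, about 25 mm thick and 25 mm high (up to 61 mm close to the trimmer), crossing at x about 0.52 to 0.62 m; some things stand behind it. Origin: middle of its length at worktop level.

How it is judged (in metres and radians):
At the end, for the whole second after the job is handed in: Squat jar, dropper bottle and brush each upright (0.12 rad) and at rest on the floor of their own compartment, within 10 to 11 mm of its centre along each side (origin under 10 mm above the caddy's underside); the three look-alikes upright, at rest, within 20 mm of their start (x of squat_jar in the frame of caddy between 0.012 and 0.034 m and y of squat_jar in the frame of caddy between -0.035 and -0.013 m and z of each of squat_jar, dropper_bottle, scrub_brush in the frame of caddy below 0.01 m and angle between each of squat_jar, dropper_bottle, scrub_brush, tall_jar, round_bottle, bur_stand's own z axis and vertical below 0.12 rad and linear speed of each of squat_jar, dropper_bottle, scrub_brush, tall_jar, round_bottle, bur_stand below 0.02 m/s and x of dropper_bottle in the frame of caddy between 0.028 and 0.048 m and y of dropper_bottle in the frame of caddy between 0.029 and 0.049 m and x of scrub_brush in the frame of caddy between -0.05 and -0.028 m and y of scrub_brush in the frame of caddy between -0.023 and -0.001 m and distance of each of tall_jar, round_bottle, bur_stand from where it was at the start of the episode below 0.02 m); the robot touches nothing.
It also fails if it takes over 96 s, if anything falls off the work surface, if the arm or the gripper's body presses on something with over 40 N, if the wrist force passes 120 N, or if a joint passes its speed limit or range.

ROBOT

A 6-joint arm with a two-finger parallel gripper is mounted at the origin on a cart in front of the work surface, level with it; the furniture and walls round the work are solid. World frame = base frame: x ahead of the robot, y to its left, z up, the work surface at z = 0. Lengths are in m, angles in degrees, forces in N, time in s.
With the tool pointing down it reaches from about 0.25 to 0.725 m from the base axis. Payload 9.7 kg.
Tool frame: the origin (TCP) lies at the very end of the fingers, on their centre line; the grasp point (between the pads) lies 19 mm behind it (bot.grip_depth is the distance from the TCP to the grasp point, in m); z points along the fingers, y is the direction in which the jaws open and shut (so a half turn about z gives the same grasp; the last joint's range is limited). The gripper opens to 85 mm and grips with 20 to 120 N. Pads are 22 mm wide; open, the fingers measure 114 mm over their backs; the gripper's body (76 mm by 85 mm) begins 54 mm behind the grasp point. The pads swing forward as they close: fully open they stand 13 mm farther back than shut.
Start: joints at [75.573, 4.979, 10.078, 95.1, 0, 90], TCP at [0.137, 0.533, 0.231] pointing down, gripper open.
Joint ranges: [-179.16, 179.16], [-48.56, 103.87], [-65.8, 70.77], [-126.05, 130.52], [-82.76, 87.17], [-180, 180]. Speed limits (degrees/s): [127.2, 127.2, 147.25, 180, 180, 180].

INTERFACE

Orientations are given as [roll, pitch, yaw] about the fixed x, y, z axes, in that order (R = Rz(yaw) Ry(pitch) Rx(roll)).
In Python, from workcell import bot, viewer gives the robot as it stands.
- The arm moves only by the tool arm_command, never from a script. Its argument "motion" is a list of rows, each a list of 3 entries, a list of its own where there are three numbers: the opening, from 0 (shut) to 1 (fully open), then the shift along the tool's x, y, z in units of 60 mm (1.0 is 60 mm), then the turn, a rotation vector about the tool's x, y, z in units of 6 degrees (1.0 is 6 degrees). A call has 1 to 12 rows; each row shifts and turns the commanded pose from where the row before left it, along the tool's axes as they then stand; what a row does not reach is not made up. A row lasts 1/8 s, in which the tool goes at most 62.5 mm and 10.7 degrees, less where a joint would pass 70% of its speed; a pose out of reach is approached as far as the arm can. A call is refused whole if a number of a shift passes 1 or a number of a turn 1, either way. A call with a gripper value outside its range is refused whole. The fingers move at their own pace and stop on an object; "newtons" is the grip in N (left out, the last holds). Time passes only in rows, so rows that do not move let the fingers close. It gives the time, the measured TCP pose, the force and the opening at its end, in the units of the state.
- bot.get_obs(): the state, without advancing time (a new reading comes with each control period).
- viewer.camera(name): name is "scene" or "top" or "wrist"; returns the picture (384x512x3 uint8, blue, green, red); there is no depth.
- viewer.calibration(name): a dict with "fx", "fy", "cx", "cy" (pixels), "T" (4x4, takes a point from camera to world coordinates). Camera axes: x right, y down, z forward; pixel columns grow to the right and rows downward; lengths in m; the calibration is good to about 2 mm. A picture is of the moment at which its call begins: read the wrist's pose just before it. calibration takes no time and is no camera call; for the wrist camera it gives the pose at the moment of the call.
- bot.job_done(): hands the job in, once; it reports no verdict.
The state is a dict: "time": time; "q": joint angles; "qd": joint speeds; "joint_efforts": joint torques, N m; "ee_pos": TCP position; "tcp_rot": TCP orientation; "wrist_force": force on the tool from outside, world axes, zero at the start; "torque": the same for the moment, N m; "opening": finger opening in m.
Only numpy, scipy, OpenCV 4.12 (cv2) and the standard library are available. Lean on these libraries where they do the work, as an engineer would, in place of code of your own. Each camera call takes 0.05 s, during which the arm holds its last target.

## Working session

There is one attempt and no reset: what is moved stays moved. The work goes in short steps, Python scripts to look and compute and a tool call to move; the robot and the scene stay as the last step left them, time stands still between calls to the robot, and variables do not carry over. Pictures are saved under pics/ and viewed, and the job is handed in when it is done.

Besides the shell and the picture viewer there is one more tool, called after "Call:" as name(argument=value, ...) on one line, values as JSON. arm_command: Moves the arm, as the interface text tells. Its arguments: {"type":"object","properties":{"motion":{"type":"array"},"newtons":{"type":"number"}},"required":["motion"]}

```bash
mkdir -p pics; ls; python3 - <<'E'
from workcell import bot, viewer
import cv2, numpy as np
np.set_printoptions(precision=4,suppress=True)
o=bot.get_obs(); print(o['time'],o['ee_pos'],o['tcp_rot'],o['opening'],bot.grip_depth)
for n in ["scene","top","wrist"]:
    c=viewer.calibration(n); print(n,c['fx'],c['fy'],c['cx'],c['cy']);print(np.array(c['T']))
    cv2.imwrite(f"pics/{n}0.png",viewer.camera(n))
E
```

```text
pics
0.0 [0.137  0.5324 0.2306] [-179.924     0.0009  165.5715] 0.08583283873992482 0.0187
scene 491.9795269530944 491.9795269530944 255.88975776203876 192.88422093327446
[[-0.988  -0.1099  0.1086  0.4257]
 [-0.1542  0.6593 -0.7359  0.9463]
 [ 0.0093 -0.7438 -0.6684  0.7322]
 [ 0.      0.      0.      1.    ]]
top 368.62532575010493 368.62532575010493 253.4967656716419 192.55639572147004
[[ 0.011  -0.9948  0.1017  0.4632]
 [-0.9996 -0.0085  0.0257  0.1732]
 [-0.0247 -0.102  -0.9945  0.9439]
 [ 0.      0.      0.      1.    ]]
wrist 269.9764367861311 269.9764367861311 254.1690544323375 190.58513458206235
[[ 0.2493  0.9351  0.252   0.0729]
 [ 0.9684 -0.2404 -0.0658  0.5496]
 [-0.001   0.2605 -0.9655  0.3729]
 [ 0.      0.      0.      1.    ]]
```

View pics/scene0.png

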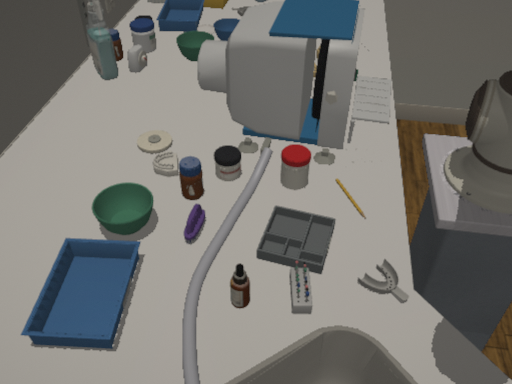

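View pics/top0.png

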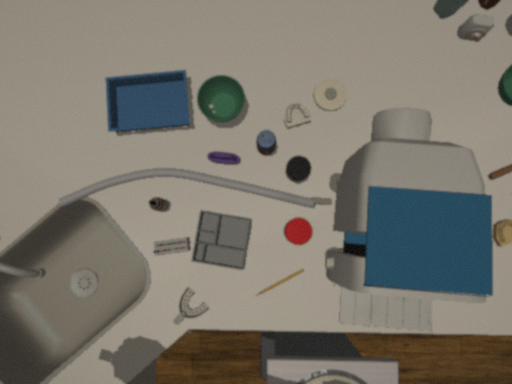

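View pics/wrist0.png

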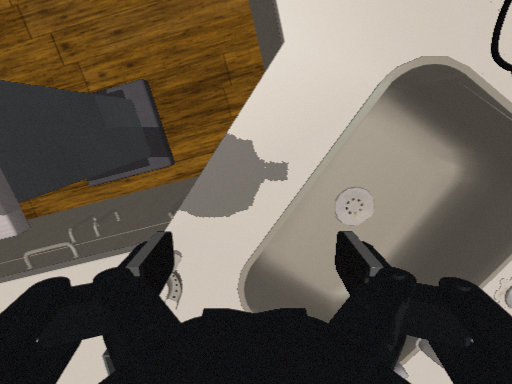

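The scene shows the caddy at about (297,238), the squat jar at (228,163), the dropper at (240,287) and the brush at (195,222). In the top view these are at about (222,240), (298,168), (159,204) and (224,157). I'll enlarge for precise pixels.

```bash
cat > h.py <<'E'
from workcell import bot, viewer
import cv2, numpy as np
np.set_printoptions(precision=4,suppress=True)
def crop(src,dst,x0,y0,w,h,s,step=10):
    im=cv2.imread(src)[y0:y0+h,x0:x0+w]
    im=cv2.resize(im,None,fx=s,fy=s,interpolation=cv2.INTER_CUBIC)
    for x in range((x0//step+1)*step,x0+w,step):
        X=int((x-x0)*s); cv2.line(im,(X,0),(X,6),(0,0,255),1); cv2.putText(im,str(x),(X-10,18),0,.35,(0,0,255),1)
    for y in range((y0//step+1)*step,y0+h,step):
        Y=int((y-y0)*s); cv2.line(im,(0,Y),(6,Y),(0,0,255),1); cv2.putText(im,str(y),(8,Y+4),0,.35,(0,0,255),1)
    cv2.imwrite(dst,im)
def ray(n,u,v,c=None):
    c=c or viewer.calibration(n); T=np.array(c['T'])
    d=T[:3,:3]@np.array([(u-c['cx'])/c['fx'],(v-c['cy'])/c['fy'],1.]); return T[:3,3],d
def at(n,u,v,z,c=None):
    p,d=ray(n,u,v,c); return p+d*(z-p[2])/d[2]
def proj(n,P,c=None):
    c=c or viewer.calibration(n); T=np.array(c['T']); q=T[:3,:3].T@(np.array(P,float)-T[:3,3])
    return np.array([q[0]/q[2]*c['fx']+c['cx'],q[1]/q[2]*c['fy']+c['cy']])
E
python3 - <<'E'
from h import *
crop('pics/top0.png','pics/t1.png',140,185,120,90,6.5)
crop('pics/top0.png','pics/t2.png',200,120,120,90,6.5)
crop('pics/scene0.png','pics/s1.png',215,195,130,120,5)
crop('pics/scene0.png','pics/s2.png',170,140,150,110,5)
E
```

```text
(no output)
```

View pics/t1.png

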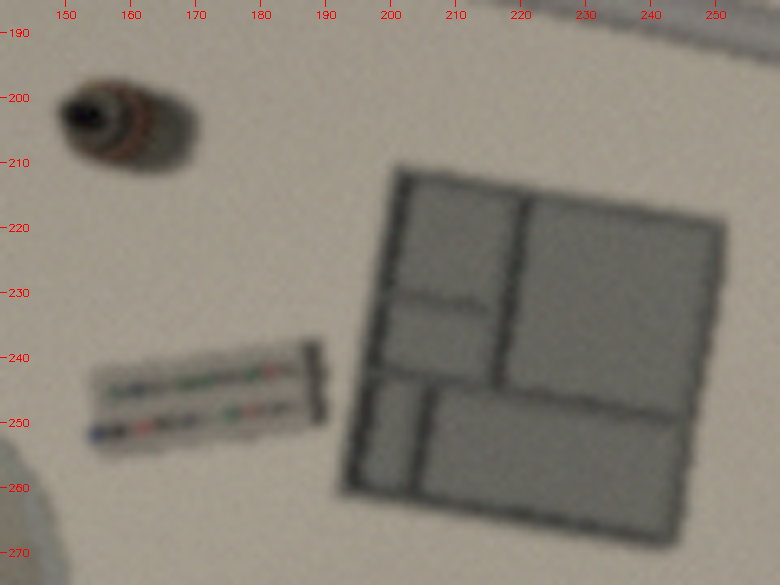

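View pics/t2.png

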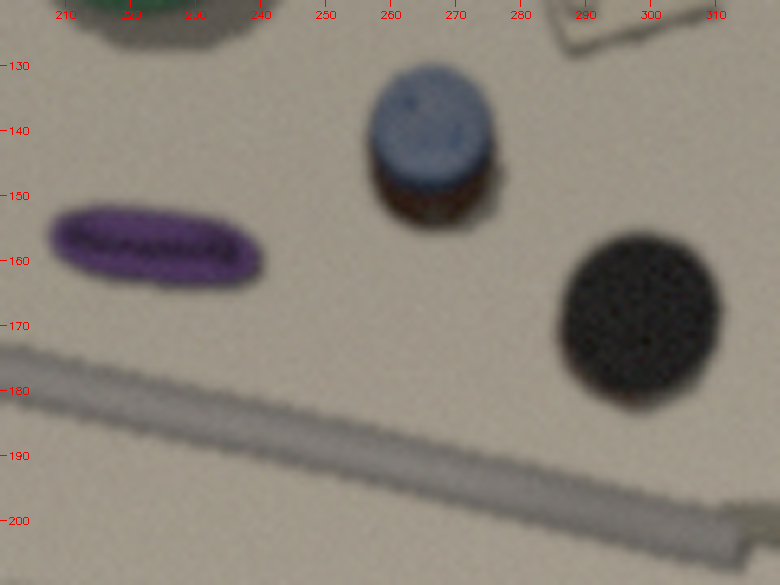

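View pics/s1.png

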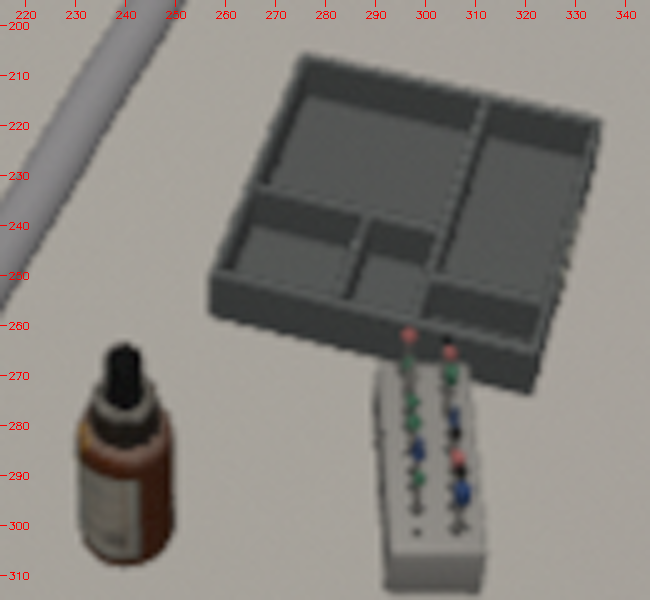

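View pics/s2.png

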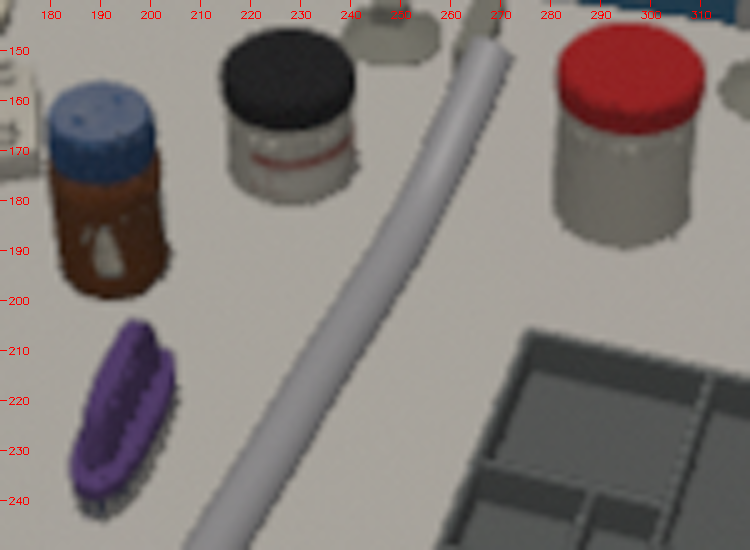

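```bash
cat > fit.py <<'E'
from h import *
from scipy.optimize import least_squares
cal={n:viewer.calibration(n) for n in('top','scene')}
def R(y): return np.array([[np.cos(y),-np.sin(y),0],[np.sin(y),np.cos(y),0],[0,0,1]])
# caddy
obs=[]
a,b=.064,.065
for (x,y,z,u,v) in [(a,b,.026,200.5,210.5),(a,-b,.026,251.5,218.5),(-a,-b,.026,244.5,269),(-a,b,.026,193,260.5)]: obs.append(('top',x,y,z,u-.42,v-.42))
for (x,y,z,u,v) in [(a,-b,.026,276,206),(-a,-b,.026,335,219),(-a,b,.026,321.4,264.6),(a,b,.026,256.8,249.4),(a,b,0,257.2,258.0),(-a,b,0,321.5,273.5)]: obs.append(('scene',x,y,z,u-.4,v-.4))
def res(p,cams):
    r=[]
    for n,x,y,z,u,v in obs:
        if n in cams:
            r+=list(proj(n,R(p[2])@[x,y,z]+[p[0],p[1],0],cal[n])-[u,v])
    return r
for cams in (('top',),('scene',),('top','scene')):
    s=least_squares(res,[.35,.25,0],args=(cams,)); print('caddy',cams,s.x[:2],np.degrees(s.x[2]),'rms',np.sqrt(np.mean(s.fun**2)))
def sh(n,p): print(n,p)
print('jar lid top', at('top',297.7-.4,168-.9+.4,.062), 'scene lid top ctr',at('scene',228.3-.4,156.5-.4,.062), 'base bottom pt',at('scene',228.8-.4,180.5-.4,0))
print('dropper bulb tip top',at('top',153,202.5,.102),'scene',at('scene',239.6,265.5,.100),'base near',at('scene',239.8,307,0))
print('brush ends top at 40mm',at('top',207.4,155.4,.035),at('top',239.7,159.4,.035),'ctr',at('top',223.5,157.4,.035))
print('round cap',at('top',266,138.5,.088),'tall',at('top',298,231,.084))
print('bur top block corners',[at('top',u-.4,v-.4,.026)[:2] for u,v in[(154,242),(189,237),(190.5,250),(155,255)]])
E
python3 fit.py
```

```text
caddy ('top',) [0.4407 0.274 ] -7.792302251542414 rms 0.5688750459182231
caddy ('scene',) [0.4422 0.2717] -8.718508408492859 rms 0.7327425757280482
caddy ('top', 'scene') [0.4418 0.2727] -8.450619625595664 rms 0.806183064503157
jar lid top [0.6151 0.0909 0.062 ] scene lid top ctr [0.6148 0.0979 0.062 ] base bottom pt [0.6135 0.1072 0.    ]
dropper bulb tip top [0.5243 0.4266 0.102 ] scene [0.5273 0.4319 0.1   ] base near [0.5261 0.4433 0.    ]
brush ends top at 40mm [0.649  0.3137 0.035 ] [0.6393 0.2323 0.035 ] ctr [0.6442 0.273  0.035 ]
round cap [0.6797 0.1672 0.088 ] tall [0.4626 0.0915 0.084 ]
bur top block corners [array([0.4324, 0.4441]), array([0.4457, 0.3571]), array([0.4138, 0.3524]), array([0.4005, 0.4404])]
```

```bash
cat >> h.py <<'E'
def towards(pos,az=None,tilt=True):
    """units (60mm, 6deg) in current tool frame to reach world pos, with tool y azimuth az (deg), tool down"""
    from scipy.spatial.transform import Rotation as Ro
    o=bot.get_obs(); Rc=Ro.from_euler('xyz',o['tcp_rot'],degrees=True)
    d=Rc.inv().apply(np.array(pos)-o['ee_pos'])/.06
    print('t',round(o['time'],2),'pos',o['ee_pos'],'rot',o['tcp_rot'],'F',np.array(o['wrist_force']),'open',round(o['opening'],4),'q',np.array(o['q']))
    if az is not None:
        Rt=Ro.from_euler('xyz',[180,0,az+90],degrees=True); print('turn units',np.degrees((Rc.inv()*Rt).as_rotvec())/6)
    print('shift units',d)
    return d
E
python3 - <<'E'
from h import *
towards([.60,.30,.24],-7)
for u,v in [(298,197),(224,183),(312,203),(200,178),(260,190)]: print(u,v,at('top',u,v,.02))
print([a for a in dir(bot) if a[0]!='_'],[a for a in dir(viewer) if a[0]!='_'])
E
```

```text
t 0.15 pos [0.137  0.5325 0.2307] rot [-179.9386    0.0011  165.5751] F [0.0269 0.6889 0.3389] open 0.0858 q [75.574   5.0053 10.0441 95.1002 -0.0011 89.9989]
turn units [-0.0083  0.0075 13.7625]
shift units [-8.4389 -1.8303 -0.1525]
298 197 [0.5474 0.0853 0.02  ]
224 183 [0.5814 0.2721 0.02  ]
312 203 [0.5327 0.0504 0.02  ]
200 178 [0.5937 0.3335 0.02  ]
260 190 [0.5643 0.1808 0.02  ]
['PlanningError', 'get_obs', 'grip_depth', 'job_done'] ['calibration', 'camera']
```

Call:
arm_command(motion=[[0.8,[0,0,0],[0,0,1]],[0.8,[0,0,0],[0,0,1]],[0.8,[0,0,0],[0,0,1]],[0.8,[0,0,0],[0,0,1]],[0.8,[0,0,0],[0,0,1]],[0.8,[0,0,0],[0,0,1]],[0.8,[0,0,0],[0,0,1]],[0.8,[0,0,0],[0,0,1]],[0.8,[0,0,0],[0,0,1]],[0.8,[0,0,0],[0,0,1]],[0.8,[0,0,0],[0,0,1]],[0.8,[0,0,0],[0,0,1]]])

```text
time: 1.65
ee_pos: [0.137, 0.5325, 0.231]
tcp_rot: [-180.0, 0.0, 93.4]
wrist_force: [0.5, -0.7, 0.2]
opening: 0.0682
```

Call:
arm_command(motion=[[0.8,[0,0,-0.15],[0,0,0.9]],[0.8,[0,0,0],[0,0,0.86]],[0.8,[-0.3,0.8,0],[0,0,0]],[0.8,[-0.3,0.8,0],[0,0,0]],[0.8,[-0.3,0.8,0],[0,0,0]],[0.8,[-0.3,0.8,0],[0,0,0]],[0.8,[-0.3,0.8,0],[0,0,0]],[0.8,[-0.3,0.8,0],[0,0,0]],[0.8,[-0.3,0.8,0],[0,0,0]],[0.8,[-0.3,0.8,0],[0,0,0]],[0.8,[-0.3,0.8,0],[0,0,0]],[0.8,[-0.2,0.8,0],[0,0,0]]])

```text
time: 3.15
ee_pos: [0.5937, 0.3004, 0.2402]
tcp_rot: [-180.0, 0.0, 83.0]
wrist_force: [0.6, 1.3, 0.3]
opening: 0.0686
```

```bash
python3 - <<'E'
from h import *
towards([.644,.273,.24],-7)
c=viewer.calibration('wrist'); np.save('wc1.npy',np.array(c['T']))
cv2.imwrite('pics/w1.png',viewer.camera('wrist'));cv2.imwrite('pics/s_1.png',viewer.camera('scene'))
E
```

```text
t 3.15 pos [0.5937 0.3004 0.2402] rot [-179.9955    0.0037   82.9885] F [0.5721 1.306  0.2602] open 0.0686 q [ 26.836   22.3237  31.783   99.4652  -0.0005 123.8476]
turn units [-0.0008  0.0006 -0.0019]
shift units [-0.3502  0.888   0.0031]
```

View pics/w1.png

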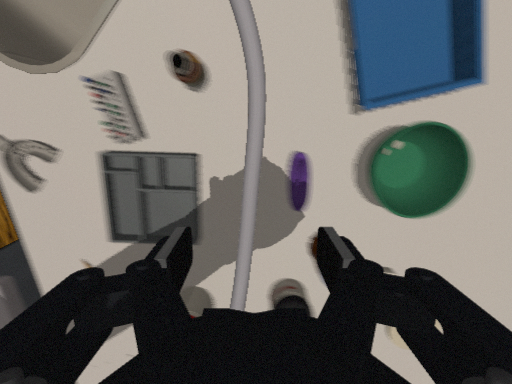

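View pics/s_1.png

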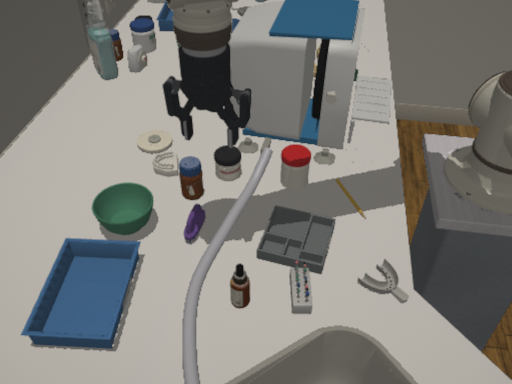

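Wrist view: brush at about (300,181), caddy spanning (102..200,152..243), dropper at (188,68). I'll enlarge for refinement.

```bash
python3 - <<'E'
from h import *
crop('pics/w1.png','pics/w1a.png',90,140,125,110,6)
crop('pics/w1.png','pics/w1b.png',270,135,70,90,6)
crop('pics/w1.png','pics/w1c.png',160,40,60,60,8)
E
```

```text
(no output)
```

View pics/w1a.png

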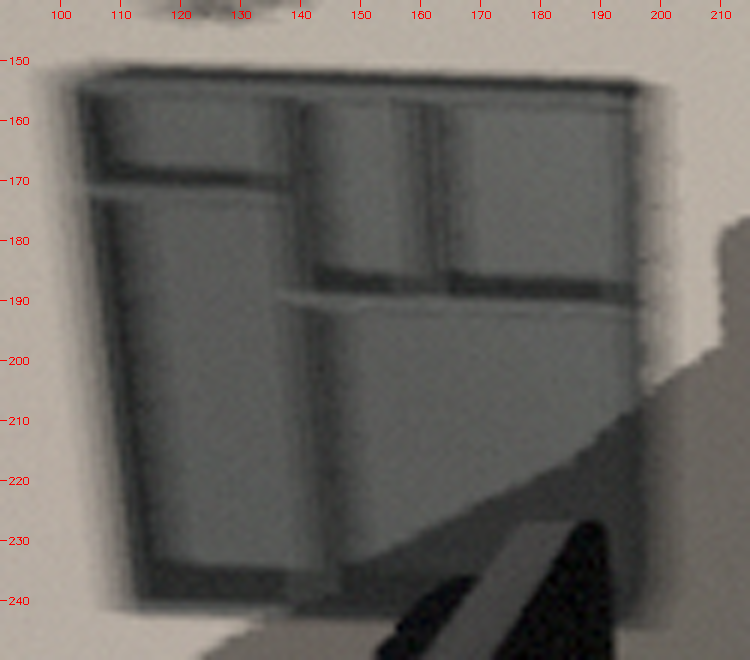

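View pics/w1b.png

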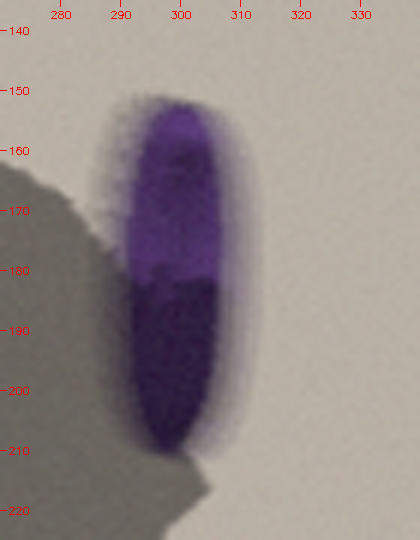

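View pics/w1c.png

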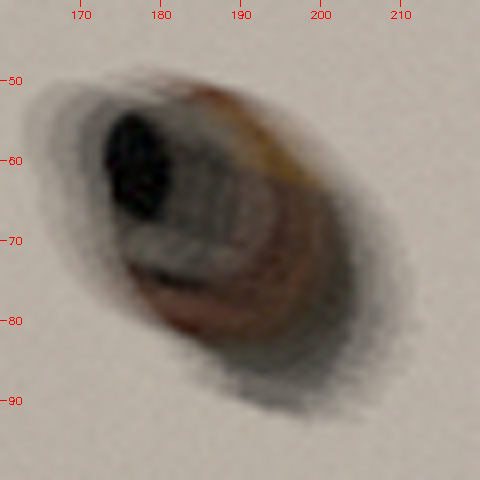

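```bash
python3 - <<'E'
from h import *
o=towards([.644,.273,.24],-7)
c=viewer.calibration('wrist'); np.save('wc2.npy',np.array(c['T'])); print(np.array(c['T']))
im=viewer.camera('wrist'); im=viewer.camera('wrist');cv2.imwrite('pics/w2.png',im)
p=bot.get_obs()['ee_pos']; print(proj('wrist',p),proj('wrist',p-[0,0,.1]),proj('wrist',p-[0,0,.2]))
crop('pics/w2.png','pics/w2a.png',90,140,125,110,6)
crop('pics/w2.png','pics/w2b.png',270,135,70,90,6)
crop('pics/w2.png','pics/w2c.png',160,40,60,60,8)
E
```

```text
t 3.25 pos [0.5957 0.2991 0.2376] rot [-179.8978    0.1212   82.7972] F [ 0.7262  0.7691 -1.6737] open 0.0683 q [ 26.6796  22.5978  31.8454  99.4     -0.0437 123.8826]
turn units [-0.0171  0.0202 -0.0338]
shift units [-0.3304  0.8535 -0.0416]
[[ 0.9921 -0.1206 -0.0349  0.6039]
 [-0.1255 -0.9574 -0.2602  0.3652]
 [-0.002   0.2625 -0.9649  0.3797]
 [ 0.      0.      0.      1.    ]]
[254.97   237.7326] [254.8719 191.5196] [254.8282 170.964 ]
```

View pics/w2a.png

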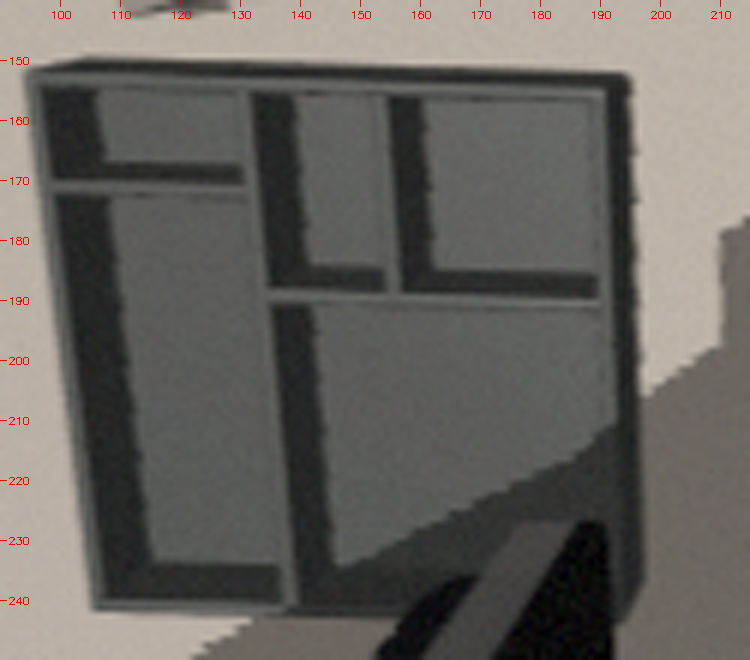

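View pics/w2b.png

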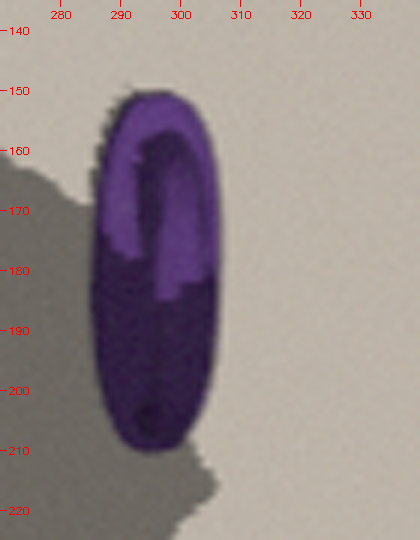

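View pics/w2c.png

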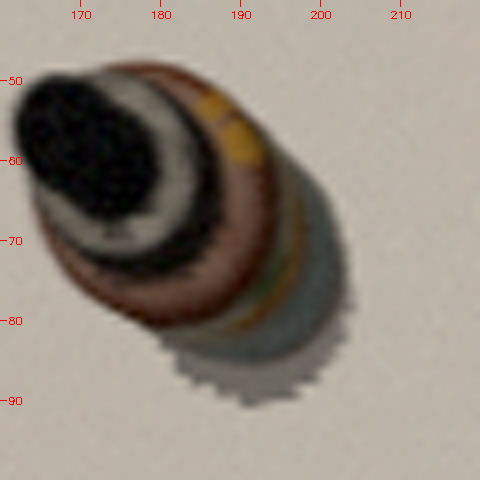

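```bash
python3 - <<'E'
from h import *
for k in range(3):
    viewer.camera('top'); o=bot.get_obs(); print(o['ee_pos'],np.array(o['qd']))
c=viewer.calibration('wrist'); np.save('wc3.npy',np.array(c['T'])); 
im=viewer.camera('wrist');cv2.imwrite('pics/w3.png',im); print(bot.get_obs()['ee_pos'],np.array(viewer.calibration('wrist')['T'])-np.array(c['T']))
crop('pics/w3.png','pics/w3a.png',90,140,125,110,6)
crop('pics/w3.png','pics/w3b.png',270,135,70,90,6)
E
```

```text
[0.5921 0.3015 0.2398] [ 1.068  -1.392  -0.566   0.0192 -0.0381  0.0972]
[0.5917 0.3019 0.2403] [ 0.6763 -0.9074 -0.2669 -0.149  -0.0386  0.0111]
[0.5915 0.3021 0.2407] [ 0.348  -0.491   0.0286 -0.0441 -0.0238 -0.1945]
[0.5914 0.3022 0.2409] [[ 0.      0.0002  0.0004 -0.0001]
 [ 0.0003 -0.0001  0.0001  0.0001]
 [ 0.0003 -0.0002 -0.      0.0002]
 [ 0.      0.      0.      0.    ]]
```

View pics/w3a.png

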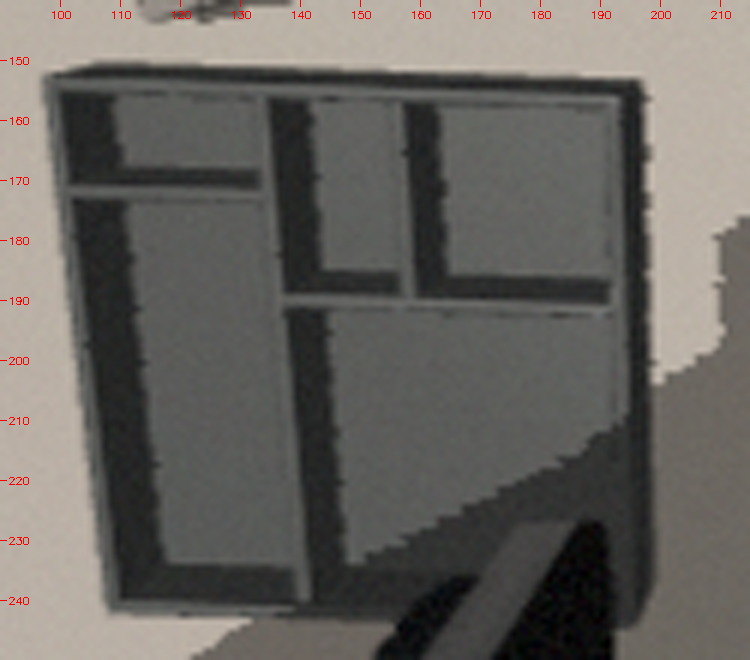

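View pics/w3b.png

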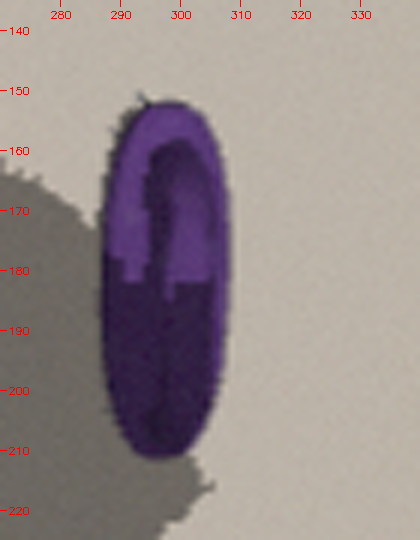

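```bash
cat > fit2.py <<'E'
exec(open('fit.py').read().split('def sh')[0].replace("for cams in (('top',),('scene',),('top','scene'))","for cams in ()"))
c=dict(viewer.calibration('wrist')); c['T']=np.load('wc3.npy'); cal['wrist']=c
for (x,y,u,v) in [(-a,b,98,152.7),(a,b,195,156),(-a,-b,108.5,242),(-.014,.013,137.5,191.3),(-.018,.037,134,172.5)]: obs.append(('wrist',x,y,.026,u-.42,v-.42))
for cams in (('top',),('scene',),('wrist',),('top','scene','wrist')):
    s=least_squares(res,[.35,.25,0],args=(cams,)); print('caddy',cams,s.x[:2],np.degrees(s.x[2]),'rms',np.sqrt(np.mean(s.fun**2)))
    M=lambda x,y:(R(s.x[2])@[x,y,0])[:2]+s.x[:2]
    print('  brush',M(-.039,-.012),'jar',M(.023,-.024),'drop',M(.038,.039))
for z in(.015,.03): print('brush',z,at('wrist',297.1,151.6,z,c),at('wrist',296.6,210.6,z,c),at('wrist',287,180,z,c),at('wrist',307.5,180,z,c))
E
python3 fit2.py
```

```text
caddy ('top',) [0.4407 0.274 ] -7.792302251542414 rms 0.5688750459182231
  brush [0.4005 0.2674] jar [0.4603 0.2471] drop [0.4837 0.3075]
caddy ('scene',) [0.4422 0.2717] -8.718508408492859 rms 0.7327425757280482
  brush [0.4018 0.2658] jar [0.4613 0.2445] drop [0.4856 0.3045]
caddy ('wrist',) [0.4414 0.2764] -9.024165213064578 rms 0.7125063927260549
  brush [0.401  0.2706] jar [0.4603 0.249 ] drop [0.485  0.3089]
caddy ('top', 'scene', 'wrist') [0.4415 0.275 ] -8.81303251910451 rms 1.041767431247297
  brush [0.4011 0.2692] jar [0.4605 0.2478] drop [0.485  0.3078]
brush 0.015 [0.6515 0.317  0.015 ] [0.6441 0.2326 0.015 ] [0.6344 0.2793 0.015 ] [0.6628 0.2758 0.015 ]
brush 0.03 [0.6494 0.3191 0.03  ] [0.6422 0.2381 0.03  ] [0.6329 0.2829 0.03  ] [0.6602 0.2796 0.03  ]
```

```bash
python3 - <<'E'
from h import *
towards([.646,.276,.028],-6)
E
```

```text
t 3.55 pos [0.5914 0.3022 0.2409] rot [179.977   -0.0234  83.0812] F [ 0.1987 -0.7073  0.8309] open 0.0678 q [ 27.0653  22.1108  31.5815  99.4386   0.0066 123.9841]
turn units [ 0.0039 -0.0039 -0.1531]
shift units [-0.3257  0.9545  3.5482]
```

Call:
arm_command(motion=[[0.6,[-0.16,0.48,0],[0,0,-0.15]],[0.6,[-0.16,0.48,0.2],[0,0,0]],[0.6,[0,0,0.5],[0,0,0]],[0.6,[0,0,0.6],[0,0,0]],[0.6,[0,0,0.6],[0,0,0]],[0.6,[0,0,0.5],[0,0,0]],[0.6,[0,0,0],[0,0,0]],[0.6,[0,0,0],[0,0,0]],[0.6,[0,0,0],[0,0,0]]])

```text
time: 4.68
ee_pos: [0.648, 0.2764, 0.0985]
tcp_rot: [179.9, -0.1, 83.9]
wrist_force: [-0.3, 0.4, 0.3]
opening: 0.0517
```

```bash
python3 - <<'E'
from h import *
towards([.646,.276,.028],-6)
cv2.imwrite('pics/w4.png',viewer.camera('wrist'));cv2.imwrite('pics/s4.png',viewer.camera('scene'))
crop('pics/s4.png','pics/s4a.png',140,90,160,120,5)
E
```

```text
t 4.67 pos [0.648  0.2764 0.0985] rot [179.8507  -0.0814  83.93  ] F [-0.2734  0.4233  0.3271] open 0.0517 q [ 23.1041  25.8634  20.7575  84.7242  -0.0017 119.1742]
turn units [ 0.0249 -0.0135 -0.0117]
shift units [-0.0124 -0.0352  1.1751]
```

View pics/w4.png

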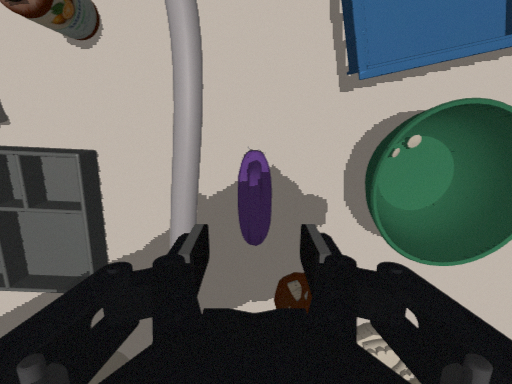

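View pics/s4.png

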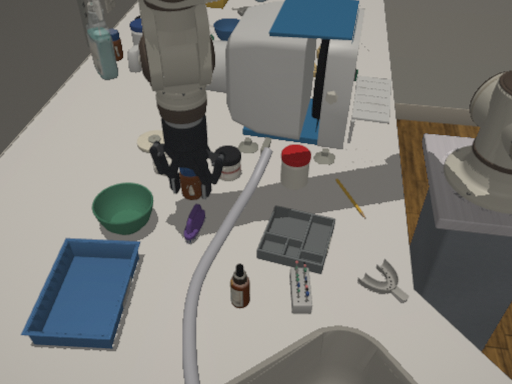

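Brush spans (238–272,150–245), centred between the fingers. Descending.

Call:
arm_command(motion=[[0.6,[0,-0.03,0.5],[0,0,0]],[0.6,[0,0,0.45],[0,0,0]],[0.6,[0,0,0.22],[0,0,0]],[0.6,[0,0,0],[0,0,0]],[0.6,[0,0,0],[0,0,0]],[0.1,[0,0,0],[0,0,0]],[0.1,[0,0,0],[0,0,0]],[0.1,[0,0,0],[0,0,0]],[0.1,[0,0,0],[0,0,0]],[0.1,[0,0,0],[0,0,0]]], newtons=30)

```text
time: 6.02
ee_pos: [0.6469, 0.2764, 0.0278]
tcp_rot: [179.8, -0.1, 83.9]
wrist_force: [3.5, -0.0, 6.1]
opening: 0.021
```

Call:
arm_command(motion=[[0.1,[0,0,0],[0,0,0]],[0.1,[0,0,0],[0,0,0]]])

```text
time: 6.28
ee_pos: [0.6469, 0.2764, 0.0279]
tcp_rot: [179.8, -0.1, 83.9]
wrist_force: [2.6, 0.5, 6.3]
opening: 0.0209
```

```bash
python3 - <<'E'
from h import *
cv2.imwrite('pics/w5.png',viewer.camera('wrist'));cv2.imwrite('pics/s5.png',viewer.camera('scene'))
crop('pics/s5.png','pics/s5a.png',140,140,130,110,6)
E
```

```text
(no output)
```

View pics/w5.png

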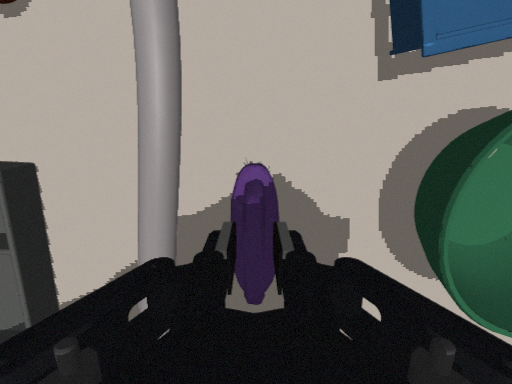

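View pics/s5a.png

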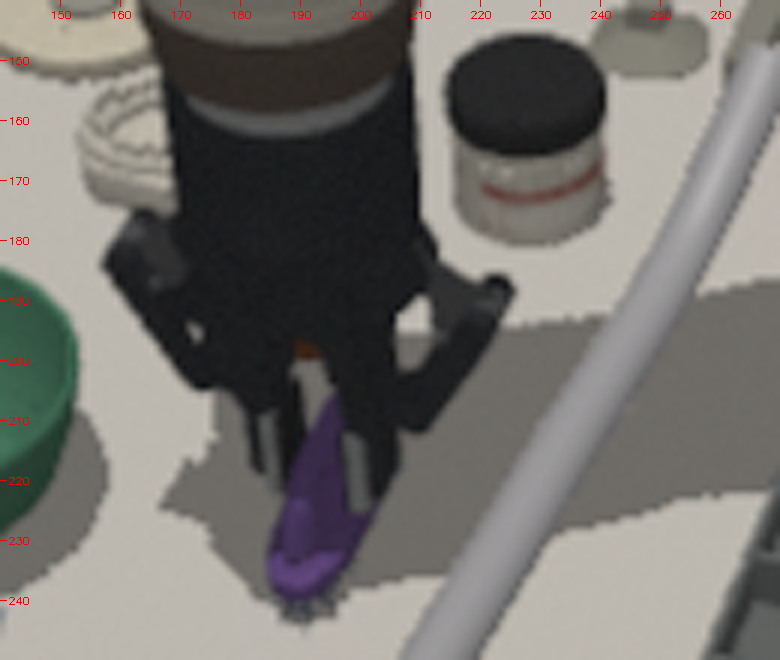

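Call:
arm_command(motion=[[0.1,[0,0,-0.3],[0,0,0]],[0.1,[0,0,-0.5],[0,0,0]],[0.1,[0,0,-0.6],[0,0,0]],[0.1,[0,-0.3,0],[0,0,0.25]],[0.1,[0,-0.5,0],[0,0,0.22]],[0.1,[0,-0.6,0],[0,0,0]],[0.1,[0,-0.7,0],[0,0,0]],[0.1,[0,-0.7,0],[0,0,0]],[0.1,[0,-0.6,0],[0,0,0]],[0.1,[0,-0.4,0],[0,0,0]],[0.1,[0,0,0],[0,0,0]],[0.1,[0,0,0],[0,0,0]]], newtons=40)

```text
time: 7.88
ee_pos: [0.4204, 0.31, 0.1108]
tcp_rot: [180.0, -0.0, 81.1]
wrist_force: [0.2, 0.4, -1.1]
opening: 0.0203
```

```bash
python3 - <<'E'
from h import *
towards([.4011,.2692,.033],-8.8)
cv2.imwrite('pics/w6.png',viewer.camera('wrist'));cv2.imwrite('pics/s6.png',viewer.camera('scene'))
E
```

```text
t 7.88 pos [0.4204 0.31   0.1108] rot [179.9699  -0.0266  81.1055] F [ 0.2136  0.3862 -1.079 ] open 0.0203 q [ 36.4      0.4815  -7.9121  81.5663  -0.0027 135.2945]
turn units [ 0.005  -0.0044 -0.0158]
shift units [-0.7216 -0.2141  1.2957]
```

View pics/w6.png

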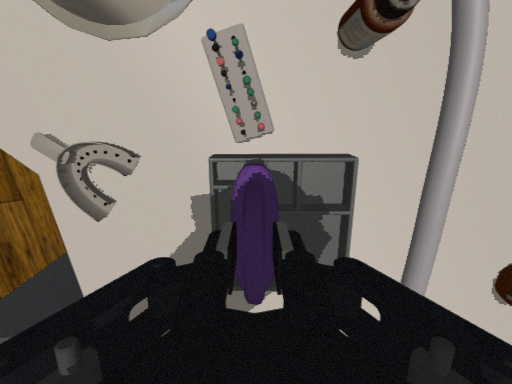

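View pics/s6.png

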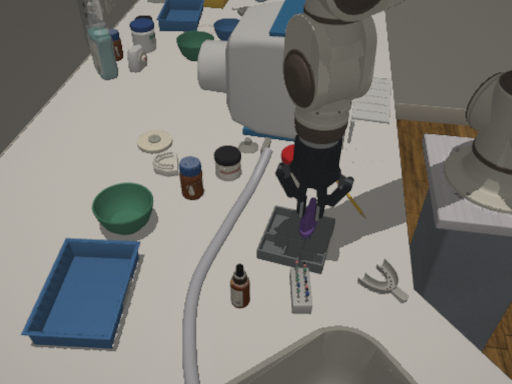

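Brush is held level; caddy rim corners are at about (209,156) and (357,155). Moving over the slot, then looking again.

Call:
arm_command(motion=[[0.1,[-0.36,-0.1,0],[0,0,0]],[0.1,[-0.36,-0.11,0.2],[0,0,0]],[0.1,[0,0,0.3],[0,0,0]],[0.1,[0,0,0],[0,0,0]],[0.1,[0,0,0],[0,0,0]],[0.1,[0,0,0],[0,0,0]]])

```text
time: 8.72
ee_pos: [0.4014, 0.2696, 0.0805]
tcp_rot: [180.0, -0.0, 81.1]
wrist_force: [0.4, -1.0, -0.6]
opening: 0.0203
```

```bash
python3 - <<'E'
from h import *
towards([.4011,.2692,.033],-8.8)
c=viewer.calibration('wrist'); np.save('wc7.npy',np.array(c['T']))
cv2.imwrite('pics/w7.png',viewer.camera('wrist'));cv2.imwrite('pics/s7.png',viewer.camera('scene'))
crop('pics/w7.png','pics/w7a.png',180,90,240,180,3.3)
crop('pics/s7.png','pics/s7a.png',250,140,110,130,4.5)
for P in [(-.064,.065),(.064,.065),(.064,-.065),(-.064,-.065)]:
    y=np.radians(-8.8); p=[.4415+P[0]*np.cos(y)-P[1]*np.sin(y),.275+P[0]*np.sin(y)+P[1]*np.cos(y),.026]; print(proj('wrist',p,c))
E
```

```text
t 8.72 pos [0.4014 0.2696 0.0805] rot [179.9747  -0.0254  81.1077] F [ 0.3538 -1.0413 -0.643 ] open 0.0203 q [ 33.8904  -4.3973 -16.005   78.3565   0.0015 132.7828]
turn units [ 0.0042 -0.0042 -0.0154]
shift units [-0.0079 -0.0036  0.7923]
[218.4297 102.7787]
[402.8479 102.4505]
[380.3905 269.1367]
[224.1622 269.3869]
```

View pics/w7a.png

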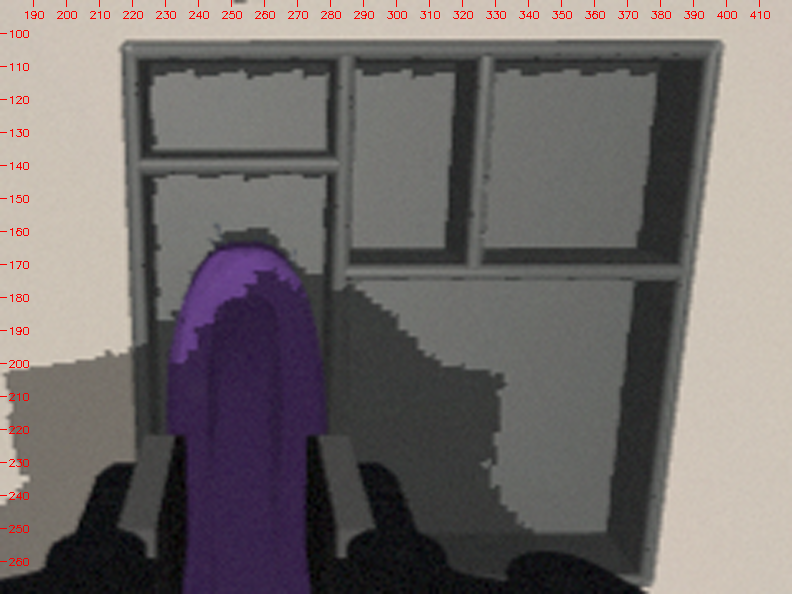

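View pics/s7a.png

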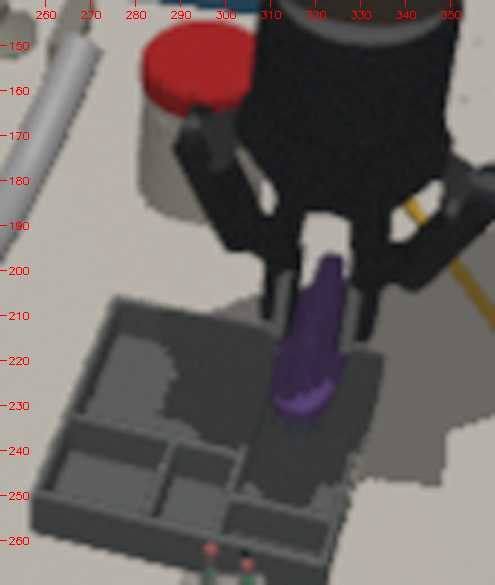

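```bash
python3 - <<'E'
from h import *
c=dict(viewer.calibration('wrist'));c['T']=np.load('wc7.npy')
for z in(.06,.0675,.075): print(z,at('wrist',255,163,z,c))
print('expected end',.2692+.043)
print('slot end rim',at('wrist',251,142,.026,c), 'expect', .275+np.cos(.1536)*.037+.039*np.sin(.1536))
print('slot sides row190',at('wrist',221.5,190,.026,c),at('wrist',283,190,.026,c))
E
```

```text
0.06 [0.4075 0.3089 0.06  ]
0.0675 [0.4077 0.3102 0.0675]
0.075 [0.4079 0.3114 0.075 ]
expected end 0.3122
slot end rim [0.4063 0.319  0.026 ] expect 0.31753126025987566
slot sides row190 [0.3787 0.2871 0.026 ] [0.4245 0.2799 0.026 ]
```

Call:
arm_command(motion=[[0.1,[0.04,-0.03,0.2],[0,0,0]],[0.1,[0,0,0.25],[0,0,0]],[0.1,[0,0,0.2],[0,0,0]],[0.1,[0,0,0.14],[0,0,0]],[0.1,[0,0,0],[0,0,0]],[0.1,[0,0,0],[0,0,0]],[0.1,[0,0,0],[0,0,0]]])

```text
time: 9.7
ee_pos: [0.3996, 0.2718, 0.0326]
tcp_rot: [180.0, -0.0, 81.1]
wrist_force: [-0.0, -0.7, -1.1]
opening: 0.0206
```

```bash
python3 - <<'E'
from h import *
towards([.3995,.271,.032],-8.8)
cv2.imwrite('pics/w8.png',viewer.camera('wrist'));cv2.imwrite('pics/s8.png',viewer.camera('scene'))
crop('pics/w8.png','pics/w8a.png',180,90,240,180,3.3)
crop('pics/s8.png','pics/s8a.png',250,140,110,130,4.5)
E
```

```text
t 9.7 pos [0.3996 0.2718 0.0326] rot [179.9972  -0.0037  81.0941] F [-0.0316 -0.6993 -1.1314] open 0.0206 q [ 34.224   -3.1901 -20.2291  72.9565   0.0008 133.1299]
turn units [ 0.0005 -0.0006 -0.0177]
shift units [-0.0134  0.0008  0.0107]
```

View pics/w8a.png

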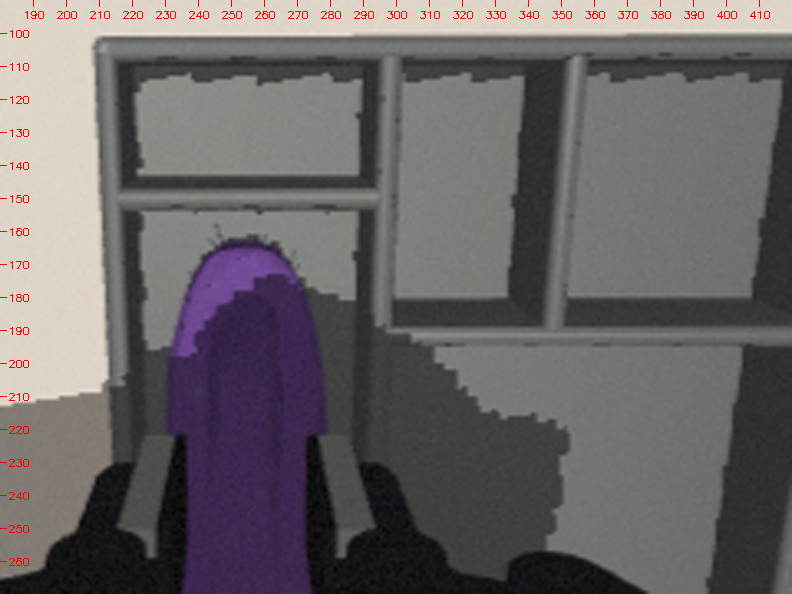

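View pics/s8a.png

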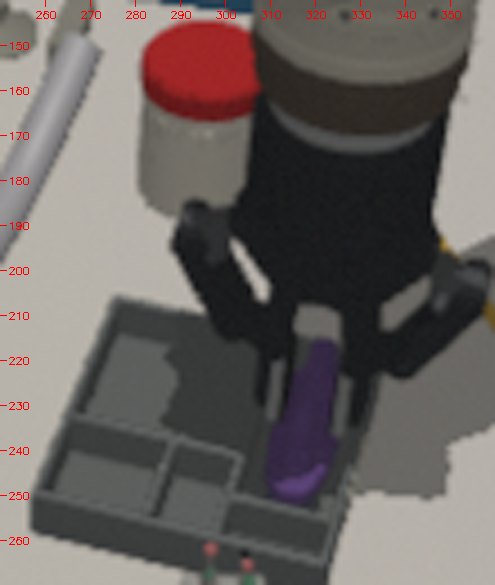

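Brush (231–279) sits centred in the slot (about 218–293). Releasing and rising.

Call:
arm_command(motion=[[0.45,[0,0,0],[0,0,0]],[0.45,[0,0,0],[0,0,0]],[0.45,[0,0,0],[0,0,0]],[0.45,[0,0,0],[0,0,0]],[0.45,[0,0,-0.4],[0,0,0]],[0.45,[0,0,-0.7],[0,0,0]],[0.45,[0,0,-0.9],[0,0,0]],[0.9,[0,0,-0.9],[0,0,0]],[0.9,[0,0,-0.6],[0,0,0]],[0.9,[0,0,0],[0,0,0]],[0.9,[0,0,0],[0,0,0]],[0.9,[0,0,0],[0,0,0]]])

```text
time: 11.3
ee_pos: [0.3992, 0.2715, 0.2413]
tcp_rot: [-179.9, 0.1, 81.1]
wrist_force: [0.6, -0.1, 0.8]
opening: 0.0765
```

```bash
python3 - <<'E'
from h import *
towards([.60,.16,.25],-8.8)
c=viewer.calibration('wrist'); np.save('wc9.npy',np.array(c['T']))
cv2.imwrite('pics/w9.png',viewer.camera('wrist'));cv2.imwrite('pics/s9.png',viewer.camera('scene'))
crop('pics/s9.png','pics/s9a.png',250,140,110,130,4.5)
E
```

```text
t 11.3 pos [0.3992 0.2715 0.2413] rot [-179.911     0.0852   81.0918] F [ 0.617  -0.1329  0.802 ] open 0.0765 q [ 34.2253  -3.8593   2.2875  96.2701  -0.0013 133.1336]
turn units [-0.0149  0.0142 -0.018 ]
shift units [-1.3181  3.5946 -0.1488]
```

View pics/w9.png

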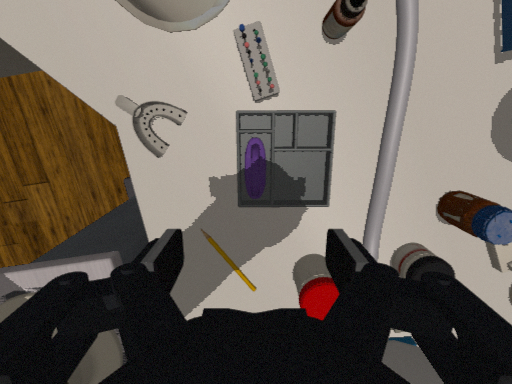

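View pics/s9a.png

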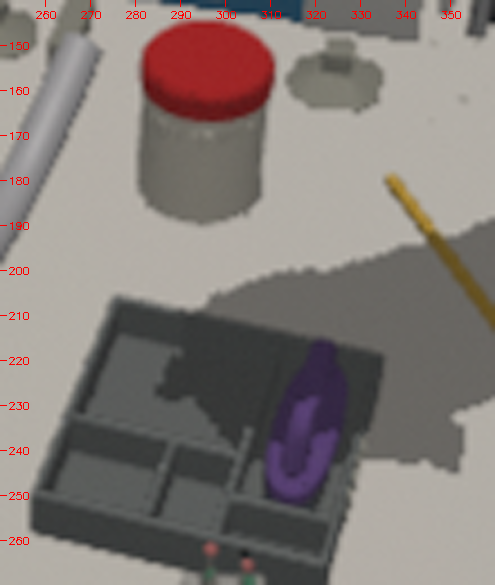

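Brush stands in its slot. Caddy is fully visible here, so I'll refit it from this settled view.

```bash
python3 - <<'E'
from h import *
crop('pics/w9.png','pics/w9a.png',225,100,120,115,6)
E
```

```text
(no output)
```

View pics/w9a.png

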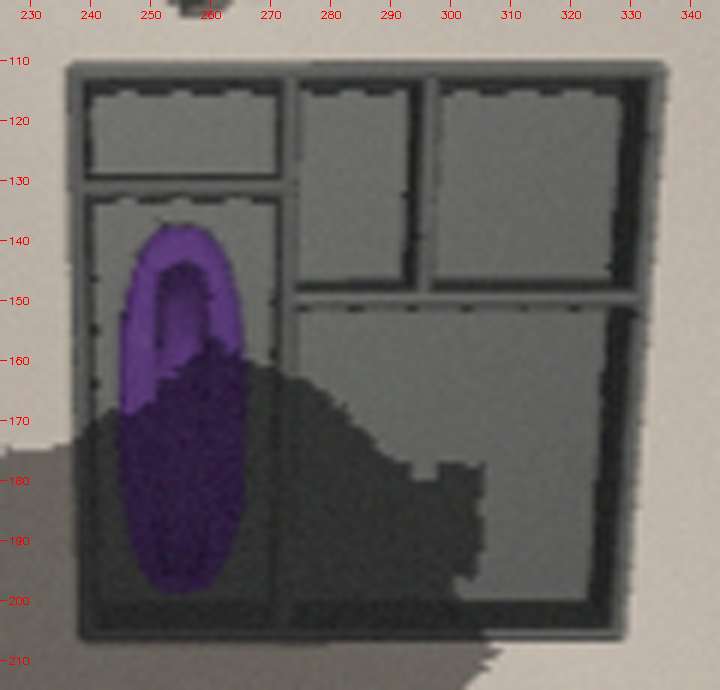

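```bash
cat > fit3.py <<'E'
exec(open('fit.py').read().split('def sh')[0].replace("for cams in (('top',),('scene',),('top','scene'))","for cams in ()"))
c=dict(viewer.calibration('wrist')); c['T']=np.load('wc9.npy'); cal['wrist']=c
for (x,y,u,v) in [(-a,b,236.3,110.8),(a,b,335.7,110.8),(a,-b,329,206.7),(-a,-b,238.3,207),(-.014,.013,274.3,150.3)]: obs.append(('wrist',x,y,.026,u-.42,v-.42))
for cams in (('wrist',),('top','scene','wrist')):
    s=least_squares(res,[.35,.25,0],args=(cams,)); print('caddy',cams,s.x[:2],np.degrees(s.x[2]),'rms',np.sqrt(np.mean(s.fun**2)))
    M=lambda x,y:(R(s.x[2])@[x,y,0])[:2]+s.x[:2]
    print('  brush',M(-.039,-.012),'jar',M(.023,-.024),'drop',M(.038,.039))
    e1=at('wrist',255.5,137.2,.019,c);e2=at('wrist',254.6,198.2,.019,c); m=(e1+e2)/2
    print('brush ends',e1,e2,'ctr in caddy',R(-s.x[2])@(m-[*s.x[:2],0]))
E
python3 fit3.py
```

```text
caddy ('wrist',) [0.4396 0.2763] -8.752703780036589 rms 0.6607252535977594
  brush [0.3993 0.2704] jar [0.4587 0.2491] drop [0.4831 0.3091]
brush ends [0.4064 0.312  0.019 ] [0.3922 0.2286 0.019 ] ctr in caddy [-0.039  -0.0121  0.019 ]
caddy ('top', 'scene', 'wrist') [0.4406 0.275 ] -8.689441560091511 rms 1.09838797956514
  brush [0.4002 0.269 ] jar [0.4597 0.2478] drop [0.484  0.3078]
brush ends [0.4064 0.312  0.019 ] [0.3922 0.2286 0.019 ] ctr in caddy [-0.0401 -0.0109  0.019 ]
```

```bash
python3 - <<'E'
import numpy as np
D=np.array([[5.005,10.044,.5498,.2307],[22.1108,31.5815,np.hypot(.5914,.3022),.2409],[25.8634,20.7575,np.hypot(.648,.2764),.0985],[.4815,-7.9121,np.hypot(.4204,.31),.1108],[-4.3973,-16.005,np.hypot(.4014,.2696),.0805],[-3.19,-20.229,np.hypot(.3996,.2718),.0326],[-3.8593,2.2875,np.hypot(.3992,.2715),.2413]])
A=[];b=[]
for q2,q3,r,z in D:
    t=np.radians(q2);p=np.radians(q2-q3)
    A.append([1,0,np.sin(t),np.cos(t),np.cos(p),np.sin(p)]);b.append(r)
    A.append([0,1,np.cos(t),-np.sin(t),-np.sin(p),np.cos(p)]);b.append(z)
x,res,rk,sv=np.linalg.lstsq(np.array(A),np.array(b),rcond=None);print(x,res,rk,sv)
print('L1',np.hypot(x[2],x[3]),np.degrees(np.arctan2(x[3],x[2])),'L2',np.hypot(x[4],x[5]),np.degrees(np.arctan2(x[5],x[4])))
E
```

```text
[ 3.09983467e-04 -2.75182793e-01  4.22977222e-01 -5.51124098e-04
  5.18680076e-01  3.91564213e-02] [2.36169101e-07] 6 [4.54092863 4.54092863 0.57817177 0.57817177 0.21373958 0.21373958]
L1 0.42297758147557507 -0.07465429637018242 L2 0.5201559828716718 4.317208860612028
```

```bash
python3 - <<'E'
from h import *
for z in (.0985,.15,.2,.25,.3,.35,.4,.45,.5,.55): print(z-.0985,proj('scene',[.648,.2764,z]), 'px/m',proj('scene',[.598,.2764,z])[0]-proj('scene',[.698,.2764,z])[0])
crop('pics/s4.png','pics/s4b.png',120,0,130,220,2.7)
E
```

```text
0.0 [191.9715 195.606 ] px/m 50.93939032005156
0.05149999999999999 [189.8036 174.9133] px/m 52.84837602572006
0.1015 [187.5353 153.2618] px/m 54.84379679519799
0.1515 [185.0864 129.8863] px/m 56.99578736945347
0.20149999999999998 [182.4344 104.5723] px/m 59.32352431579818
0.25149999999999995 [179.5529  77.0683] px/m 61.84944843720103
0.3015 [176.4109  47.0772] px/m 64.59999001348683
0.35150000000000003 [172.9713  14.2456] px/m 67.60649633722443
0.40149999999999997 [169.1898 -21.8499] px/m 70.90643056354259
0.4515 [165.0127 -61.7217] px/m 74.54493917381774
```

View pics/s4b.png

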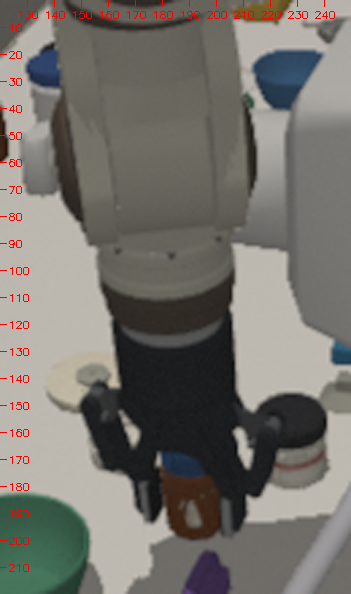

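Call:
arm_command(motion=[[0.85,[-0.2,0.5,0],[0,0,-0.5]],[0.85,[-0.3,0.7,-0.15],[0,0,-0.5]],[0.85,[-0.3,0.75,0],[0,0,-0.5]],[0.85,[-0.2,0.7,0],[0,0,-0.5]],[0.85,[-0.1,0.65,0],[0,0,-0.5]],[0.85,[0,0.4,0],[0,0,-0.5]],[0.85,[0,0.2,0],[0,0,-0.5]],[0.85,[0,0,0],[0,0,-0.5]],[0.85,[0,0,0],[0,0,0]],[0.85,[0,0,0],[0,0,0]],[0.85,[0,0,0],[0,0,0]],[0.85,[0,0,0],[0,0,0]]])

```text
time: 12.9
ee_pos: [0.6282, 0.2014, 0.2518]
tcp_rot: [180.0, 0.0, 105.1]
wrist_force: [0.2, 0.4, -0.0]
opening: 0.0724
```

```bash
python3 - <<'E'
from h import *
towards([.614,.094,.034],15)
print(np.array(bot.get_obs()['qd']))
c=viewer.calibration('wrist'); np.save('wc10.npy',np.array(c['T']))
cv2.imwrite('pics/w10.png',viewer.camera('wrist'));cv2.imwrite('pics/s10.png',viewer.camera('scene'))
E
```

```text
t 12.9 pos [0.6282 0.2014 0.2518] rot [179.9913   0.0007 105.0785] F [ 0.2481  0.3666 -0.0359] open 0.0724 q [ 17.7782  21.8522  32.4837 100.6228  -0.0011  92.6996]
turn units [0.0014 0.0001 0.0131]
shift units [-1.6671 -0.6942  3.6301]
[-0.0449  0.0941 -0.0686 -0.0088 -0.0051 -0.1012]
```

View pics/w10.png

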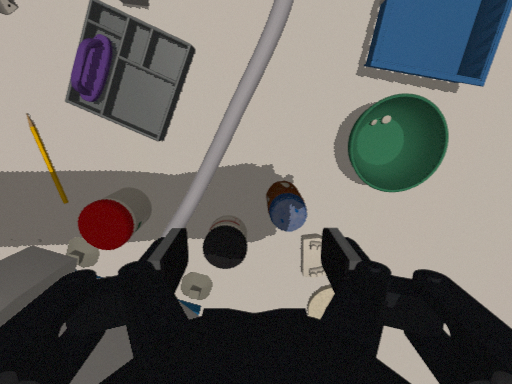

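View pics/s10.png

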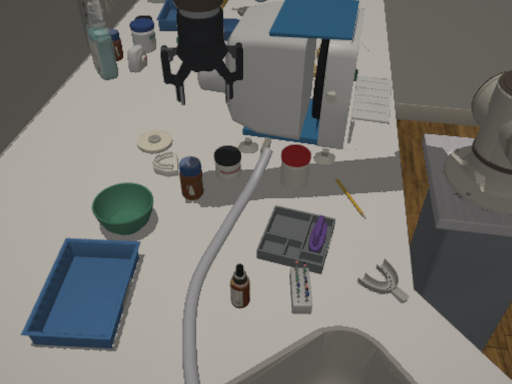

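```bash
python3 - <<'E'
from h import *
crop('pics/w10.png','pics/w10a.png',160,170,160,140,5)
E
```

```text
(no output)
```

View pics/w10a.png

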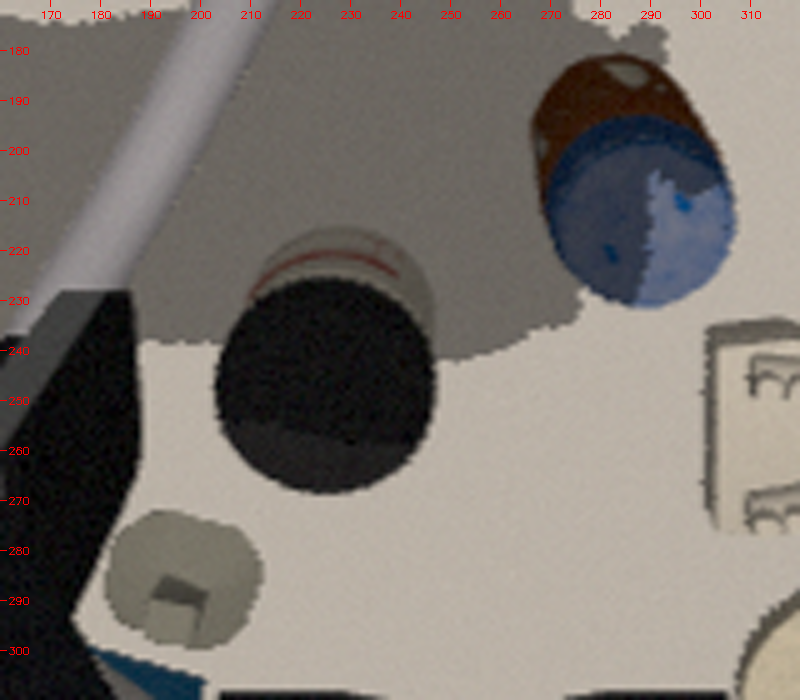

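```bash
cat >> h.py <<'E'
def fitcyl(n,c,ext,rings,x0):
    """ext: (left,right,top,bottom) px ; rings [(r,z)]"""
    from scipy.optimize import least_squares
    th=np.linspace(0,2*np.pi,180)
    def pred(p):
        P=np.array([proj(n,[p[0]+r*np.cos(t),p[1]+r*np.sin(t),z],c) for r,z in rings for t in th])
        return np.array([P[:,0].min(),P[:,0].max(),P[:,1].min(),P[:,1].max()])
    e=np.array(ext,float); m=~np.isnan(e)
    s=least_squares(lambda p:(pred(p)-e)[m],x0,diff_step=1e-4); print('cyl',s.x,'resid',s.fun); return s.x
E
python3 - <<'E'
from h import *
c=dict(viewer.calibration('wrist'));c['T']=np.load('wc10.npy')
fitcyl('wrist',c,[202.6,246.7,225,268],[(.0305,.044),(.0305,.062)],[.614,.094])
n=np.nan
fitcyl('wrist',c,[n,n,215,n],[(.029,.0)],[.614,.094])
ct=viewer.calibration('top')
fitcyl('top',ct,[285.7,310.5,155.3,182],[(.0305,.044),(.0305,.062)],[.614,.094])
cs=viewer.calibration('scene')
fitcyl('scene',cs,[214,240.6,145.5,n],[(.0305,.044),(.0305,.062)],[.614,.094])
fitcyl('scene',cs,[n,n,n,180.5],[(.029,0)],[.614,.094])
fitcyl('wrist',c,[268,307,192.5,231],[(.0235,.088)],[.68,.167])
print('hose edge/ctr near jar',[at('wrist',u,v,.03,c) for u,v in[(212,170),(186,229),(170,227),(200,195)]])
E
```

```text
cyl [0.6167 0.0888] resid [-0.6371  0.6682 -1.4979  1.5986]
cyl [0.6161 0.0863] resid [0.]
cyl [0.6136 0.0885] resid [-0.4974  0.4866  0.3761 -0.3818]
cyl [0.6179 0.0892] resid [-0.4075  0.4133 -0.0289]
cyl [0.6164 0.0797] resid [0.]
cyl [0.6777 0.1705] resid [-0.0944  0.0943  0.7176 -0.77  ]
hose edge/ctr near jar [array([0.5729, 0.1839, 0.03  ]), array([0.5556, 0.0892, 0.03  ]), array([0.5326, 0.0862, 0.03  ]), array([0.5645, 0.1448, 0.03  ])]
```

Call:
arm_command(motion=[[0.85,[0,0,0],[0,-0.4,0]],[0.85,[0,0,0],[0,-0.6,0]],[0.85,[0,0,0],[0,-0.67,0]],[0.85,[0,0,0],[0,0,0]]])

```text
time: 13.5
ee_pos: [0.628, 0.2024, 0.2514]
tcp_rot: [-180.0, 10.0, 105.2]
wrist_force: [0.2, 0.1, -0.2]
opening: 0.0728
```

```bash
python3 - <<'E'
from h import *
towards([.6169,.0856,.13],15); towards([.6169,.0856,.0346],15)
E
```

```text
t 13.5 pos [0.628  0.2024 0.2514] rot [-179.9746    9.9993  105.1789] F [ 0.2456  0.1128 -0.1882] open 0.0728 q [ 22.1305  22.9048  33.3255 101.6687  -9.922   97.0622]
turn units [-0.0016  1.6666  0.0294]
shift units [-1.4509 -0.6869  2.3104]
t 13.5 pos [0.628  0.2024 0.2514] rot [-179.9746    9.9993  105.1789] F [ 0.2456  0.1128 -0.1882] open 0.0728 q [ 22.1305  22.9048  33.3255 101.6687  -9.922   97.0622]
turn units [-0.0016  1.6666  0.0294]
shift units [-1.1748 -0.6862  3.8762]
```

Call:
arm_command(motion=[[0.85,[-0.3,-0.1,0.2],[0,0,0]],[0.85,[-0.3,-0.14,0.4],[0,0,0]],[0.85,[-0.3,-0.15,0.5],[0,0,0]],[0.85,[-0.3,-0.15,0.5],[0,0,0]],[0.85,[-0.25,-0.15,0.4],[0,0,0]],[0.85,[0,0,0.3],[0,0,0]],[0.85,[0,0,0],[0,0,0]],[0.85,[0,0,0],[0,0,0]],[0.85,[0,0,0],[0,0,0]]])

```text
time: 14.62
ee_pos: [0.6174, 0.0855, 0.1319]
tcp_rot: [179.9, 10.0, 105.1]
wrist_force: [0.4, -0.0, -0.4]
opening: 0.0727
```

```bash
python3 - <<'E'
from h import *
towards([.6169,.0856,.0346],15)
c=viewer.calibration('wrist'); np.save('wc11.npy',np.array(c['T']))
cv2.imwrite('pics/w11.png',viewer.camera('wrist'));cv2.imwrite('pics/s11.png',viewer.camera('scene'))
E
```

```text
t 14.62 pos [0.6174 0.0855 0.1319] rot [179.9175  10.0116 105.1222] F [ 0.3956 -0.0062 -0.4363] open 0.0727 q [12.4348 13.3854  8.0982 84.1548 -9.9965 87.2566]
turn units [0.0155 1.6686 0.0215]
shift units [ 0.2859 -0.0096  1.5958]
```

View pics/w11.png

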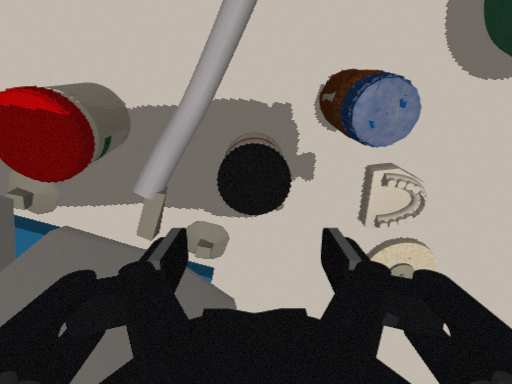

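View pics/s11.png

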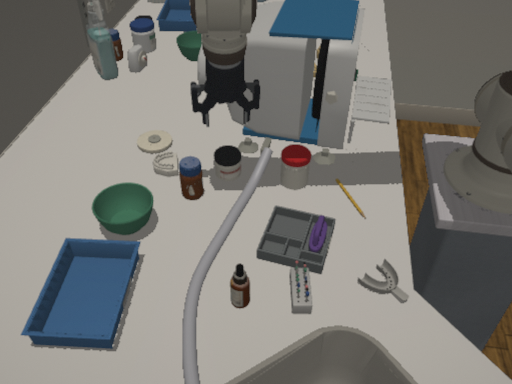

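```bash
python3 - <<'E'
from h import *
c=dict(viewer.calibration('wrist'));c['T']=np.load('wc11.npy')
fitcyl('wrist',c,[217.8,291.3,141.5,215],[(.0305,.044),(.0305,.062)],[.614,.094])
fitcyl('wrist',c,[217.8,291.3,np.nan,215],[(.0305,.062)],[.614,.094])
print('foot',at('wrist',208,222,.02,c),at('wrist',190,226,.02,c),at('wrist',225,250,.02,c),'fitting',at('wrist',152,235,.05,c),'slab corner',at('wrist',213,268,.02,c))
E
```

```text
cyl [0.6167 0.0889] resid [-1.3298  1.3328 -1.0714  1.4685]
cyl [0.6163 0.0901] resid [-1.4226  1.4254  0.2097]
foot [0.5862 0.0165 0.02  ] [0.5689 0.0067 0.02  ] [ 0.6111 -0.014   0.02  ] fitting [0.5394 0.0084 0.05  ] slab corner [ 0.6034 -0.0421  0.02  ]
```

Jar lid spans (218–291,142–215), centred between the fingers; the trimmer's foot is well clear at y≈0.017. Descending and gripping.

Call:
arm_command(motion=[[0.85,[0.09,-0.01,0.5],[0,0,0]],[0.85,[0.09,0,0.5],[0,0,0]],[0.85,[0.07,0,0.4],[0,0,0]],[0.85,[0.04,0,0.2],[0,0,0]],[0.85,[0,0,0],[0,0,0]],[0.85,[0,0,0],[0,0,0]],[0.5,[0,0,0],[0,0,0]],[0.5,[0,0,0],[0,0,0]],[0.5,[0,0,0],[0,0,0]],[0.5,[0,0,0],[0,0,0]]], newtons=40)

```text
time: 15.98
ee_pos: [0.6169, 0.0852, 0.035]
tcp_rot: [179.9, 10.0, 105.1]
wrist_force: [0.5, -0.0, 5.8]
opening: 0.0583
```

```bash
python3 - <<'E'
from h import *
towards([.6169,.0856,.0346],15)
cv2.imwrite('pics/w12.png',viewer.camera('wrist'));cv2.imwrite('pics/s12.png',viewer.camera('scene'))
crop('pics/s12.png','pics/s12a.png',150,90,170,130,4.5)
E
```

```text
t 15.97 pos [0.6169 0.0852 0.035 ] rot [179.8687  10.0343 105.0748] F [ 0.5382 -0.0154  5.8391] open 0.0583 q [ 12.4259  14.7898  -0.9851  73.6234 -10.0173  87.2868]
turn units [0.0229 1.6724 0.0143]
shift units [0.0079 0.0018 0.0045]
```

View pics/w12.png

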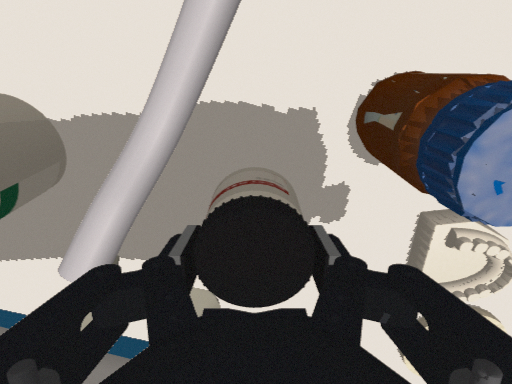

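View pics/s12a.png

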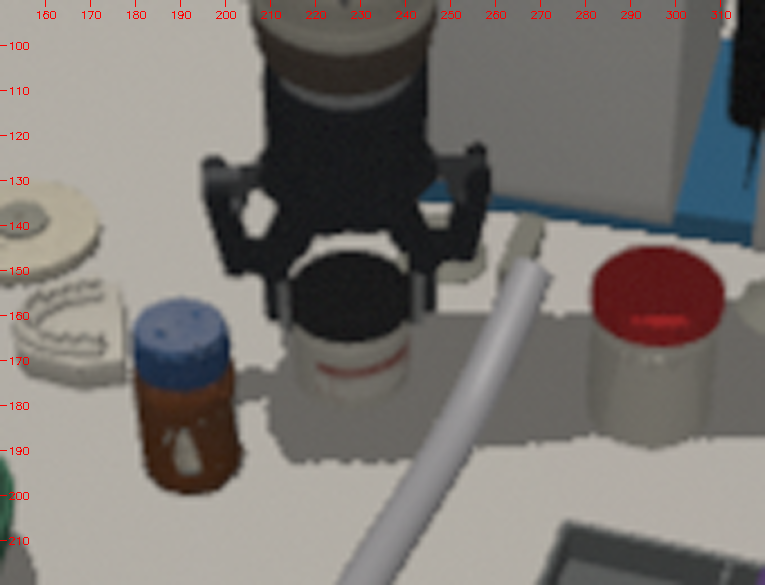

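Call:
arm_command(motion=[[0.5,[-0.04,0,-0.25],[0,0,0]],[0.5,[-0.08,0,-0.45],[0,0,0]],[0.5,[-0.09,0,-0.5],[0,0,0]],[0.5,[-0.09,0,-0.5],[0,0,0]],[0.5,[-0.08,0,-0.45],[0,0,0]],[0.5,[0.4,-0.3,0],[0,0,0]],[0.5,[0.6,-0.5,0],[0,0.3,0]],[0.5,[0.5,-0.5,0],[0,0.5,0]],[0.5,[0.2,-0.3,0],[0,0.5,0]],[0.5,[0,0,0],[0,0.37,0]],[0.5,[0,0,0],[0,0,0]],[0.5,[0,0,0],[0,0,0]]], newtons=50)

```text
time: 17.58
ee_pos: [0.4975, 0.1571, 0.149]
tcp_rot: [180.0, 0.0, 105.1]
wrist_force: [0.8, -0.2, -1.4]
opening: 0.058
```

```bash
python3 - <<'E'
from h import *
towards([.459,.249,.12],60)
cv2.imwrite('pics/w13.png',viewer.camera('wrist'))
E
```

```text
t 17.57 pos [0.4975 0.1571 0.149 ] rot [179.9779   0.0455 105.0746] F [ 0.7949 -0.1919 -1.4162] open 0.058 q [17.5549  0.2046 -3.9754 85.7999 -0.0464 92.4802]
turn units [ 0.0005  0.0086 -7.4876]
shift units [ 1.6456 -0.2212  0.4817]
```

View pics/w13.png

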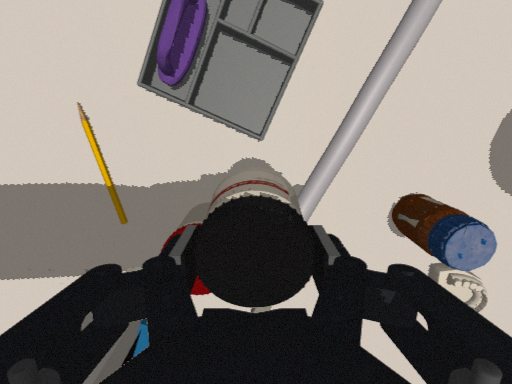

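Call:
arm_command(motion=[[0.5,[0.4,0,0],[0,0,0]],[0.5,[0.65,-0.1,0],[0,0,0]],[0.5,[0.6,-0.12,0],[0,0,-0.5]],[0.5,[0,0,0.1],[0,0,-1]],[0.5,[0,0,0.2],[0,0,-1]],[0.5,[0,0,0.2],[0,0,-1]],[0.5,[0,0,0],[0,0,-1]],[0.5,[0,0,0],[0,0,-1]],[0.5,[0,0,0],[0,0,-1]],[0.5,[0,0,0],[0,0,-1]],[0.5,[0,0,0],[0,0,0]],[0.5,[0,0,0],[0,0,0]]])

```text
time: 19.12
ee_pos: [0.4588, 0.2495, 0.1185]
tcp_rot: [-180.0, 0.0, 150.0]
wrist_force: [-0.2, -0.5, -1.6]
opening: 0.058
```

```bash
python3 - <<'E'
from h import *
towards([.459,.249,.040],60)
c=viewer.calibration('wrist'); np.save('wc14.npy',np.array(c['T']))
cv2.imwrite('pics/w14.png',viewer.camera('wrist'));cv2.imwrite('pics/s14.png',viewer.camera('scene'))
E
```

```text
t 19.12 pos [0.4588 0.2495 0.1185] rot [-179.9844    0.0054  149.9719] F [-0.2093 -0.4907 -1.5528] open 0.058 q [28.544   0.4397 -7.0995 82.4713 -0.0128 58.5721]
turn units [-0.0026  0.0009 -0.0047]
shift units [-0.0073 -0.0043  1.3085]
```

View pics/w14.png

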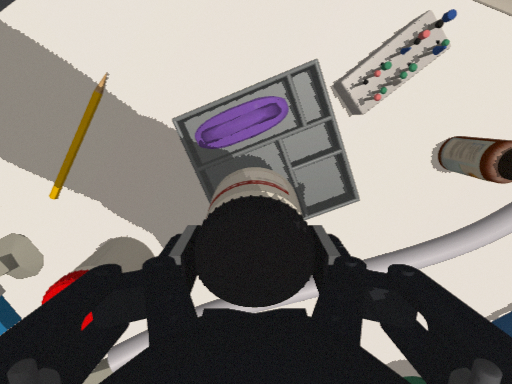

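View pics/s14.png

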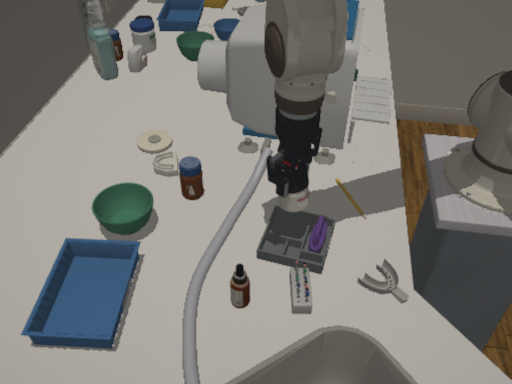

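```bash
python3 - <<'E'
from h import *
c=dict(viewer.calibration('wrist'));c['T']=np.load('wc14.npy')
dz=.1185-.035
fitcyl('wrist',c,[194,314,196.5,306],[(.0305,.044+dz),(.0305,.062+dz)],[.459,.249])
n=np.nan
fitcyl('wrist',c,[n,n,167,n],[(.029,dz),(.029,.01+dz)],[.459,.249])
E
```

```text
cyl [0.4582 0.2501] resid [-4.2645  4.2552 -7.3845  9.0201]
cyl [0.4535 0.2522] resid [0.]
```

```bash
python3 - <<'E'
from h import *
crop('pics/s14.png','pics/s14a.png',250,110,100,160,3.6)
crop('pics/w14.png','pics/w14a.png',160,100,200,150,4)
E
```

```text
(no output)
```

View pics/s14a.png

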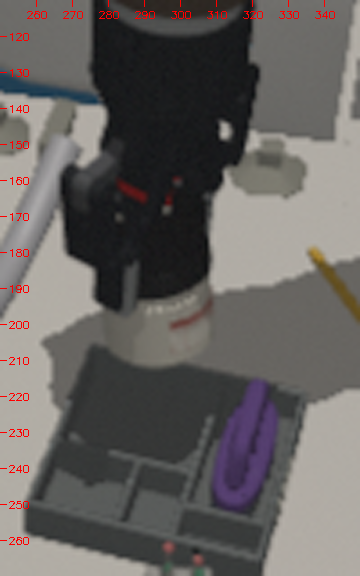

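View pics/w14a.png

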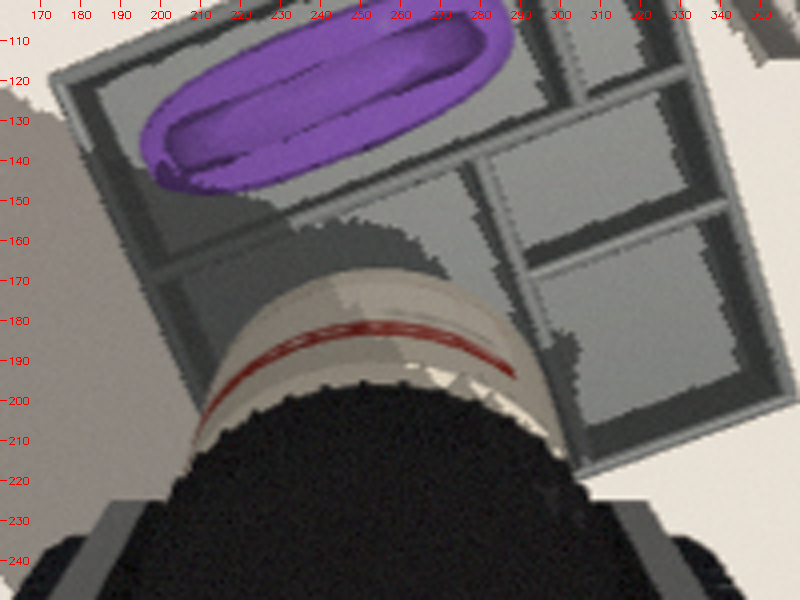

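Call:
arm_command(motion=[[0.5,[0,0,0.3],[0,0,0]],[0.5,[0,0,0.5],[0,0,0]],[0.5,[0,0,0],[0,0,0]],[0.5,[0,0,0],[0,0,0]],[0.5,[0,0,0],[0,0,0]]])

```text
time: 19.85
ee_pos: [0.4593, 0.2497, 0.0716]
tcp_rot: [179.9, 0.0, 150.1]
wrist_force: [-0.1, -0.4, -0.3]
opening: 0.0583
```

```bash
python3 - <<'E'
from h import *
towards([.459,.249,.040],60)
c=viewer.calibration('wrist'); np.save('wc15.npy',np.array(c['T']))
cv2.imwrite('pics/w15.png',viewer.camera('wrist'));cv2.imwrite('pics/s15.png',viewer.camera('scene'))
crop('pics/s15.png','pics/s15a.png',250,140,100,130,4.5)
crop('pics/w15.png','pics/w15a.png',140,50,260,190,3)
p=bot.get_obs()['ee_pos']; b=p[2]-.035
th=np.linspace(0,6.28,100)
P=np.array([proj('scene',[p[0]+.029*np.cos(t),p[1]+.029*np.sin(t),b]) for t in th]); print('scene bottom ring',P.min(0),P.max(0))
P=np.array([proj('wrist',[p[0]+.029*np.cos(t),p[1]+.029*np.sin(t),b],c) for t in th]); print('wrist bottom ring',P.min(0),P.max(0))
E
```

```text
t 19.85 pos [0.4593 0.2497 0.0716] rot [179.9206   0.0485 150.0872] F [-0.0549 -0.4316 -0.2512] open 0.0583 q [ 28.5305   1.0972 -11.6333  77.1764   0.0002  58.4433]
turn units [0.0132 0.0081 0.0145]
shift units [-0.0014 -0.0127  0.5268]
scene bottom ring [275.3925 210.1021] [304.5026 230.747 ]
wrist bottom ring [212.0027 175.4779] [295.077  253.6808]
```

View pics/w15a.png

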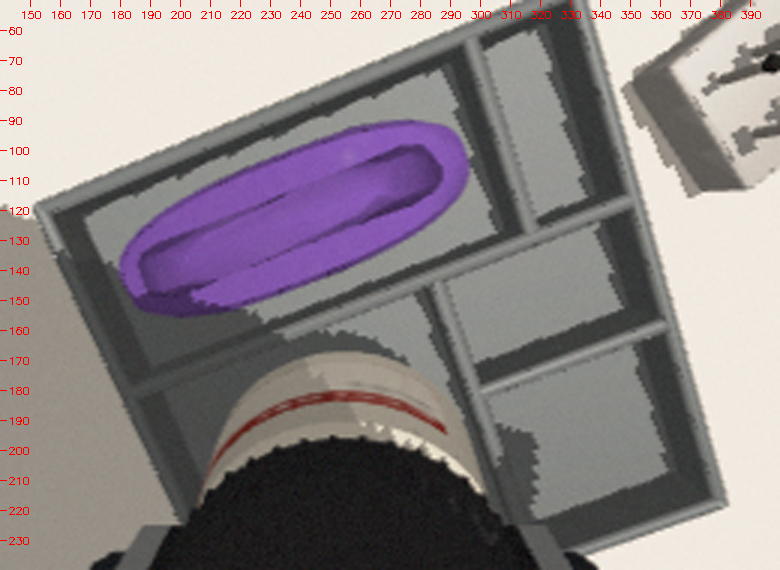

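View pics/s15a.png

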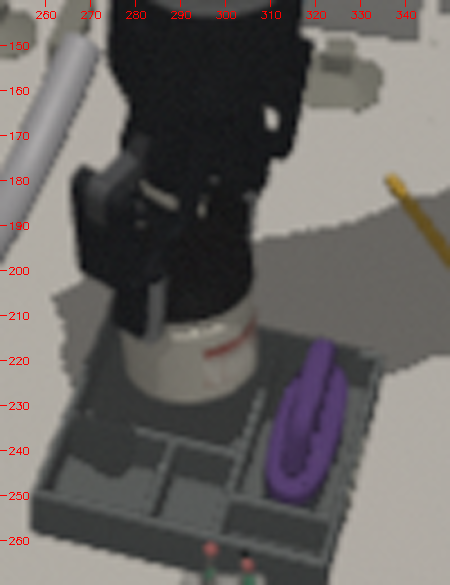

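```bash
python3 - <<'E'
from h import *
c=dict(viewer.calibration('wrist'));c['T']=np.load('wc15.npy')
y=np.radians(-8.75)
def W(a,b,z=.026): return [.4396+a*np.cos(y)-b*np.sin(y),.2763+a*np.sin(y)+b*np.cos(y),z]
for n,P in dict(bigTL=(-.014,-.061),bigcorner=(-.014,.013),outer_nx_ny=(-.064,-.065),outer_px_py=(.064,.065),dropcornerTL=(.016,.017),bigBR=(.060,.013)).items(): print(n,proj('wrist',W(*P),c))
im=cv2.imread('pics/w15.png')
for z,col,(x0,x1,y0,y1) in [(.026,(0,255,0),(-.014,.06,-.061,.013)),(.004,(0,255,255),(-.014,.06,-.061,.013)),(.026,(255,0,0),(-.064,.064,-.065,.065))]:
    q=np.array([proj('wrist',W(a,b,z),c) for a,b in[(x0,y0),(x1,y0),(x1,y1),(x0,y1)]]); cv2.polylines(im,[q.round().astype(int)],True,col,1)
p=[.4593,.2497]
for r,z in [(.029,.0366),(.0305,.0806),(.0305,.0986)]:
    q=np.array([proj('wrist',[p[0]+r*np.cos(t),p[1]+r*np.sin(t),z],c) for t in np.linspace(0,6.28,90)]); cv2.polylines(im,[q.round().astype(int)],True,(255,0,255),1)
cv2.imwrite('pics/w15o.png',cv2.resize(im[40:340,120:420],None,fx=2,fy=2))
E
```

```text
bigTL [185.5701 183.039 ]
bigcorner [283.1016 145.3131]
outer_nx_ny [148.6327 117.5873]
outer_px_py [384.3331 218.6536]
dropcornerTL [302.4195 182.7347]
bigBR [315.8675 237.3513]
```

View pics/w15o.png

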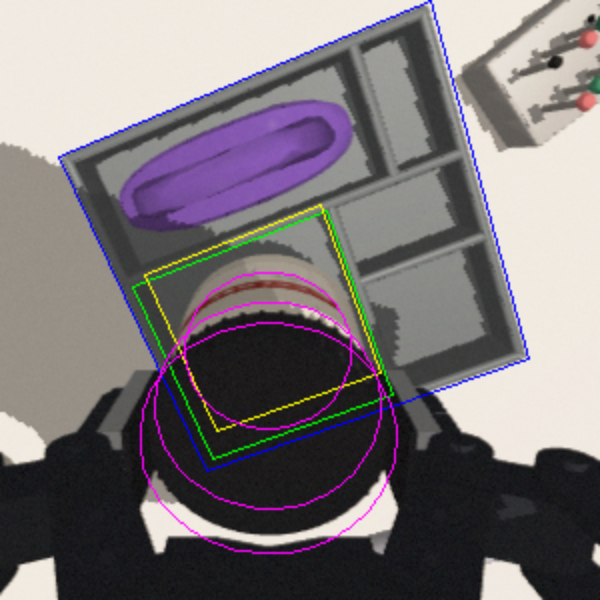

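The overlay reveals my mistake: the lid looks the same in hand as at the tilted grip, so un-tilting the tool tilted the jar by 10°. I must put the tool's tilt back before lowering.

Call:
arm_command(motion=[[0.5,[0,0,-0.2],[0,-0.3,0]],[0.5,[0,0,0],[0,-0.6,0]],[0.5,[0,0,0],[0,-0.5,0]],[0.5,[0,0,0],[0,-0.27,0]],[0.5,[0,0,0],[0,0,0]],[0.5,[0,0,0],[0,0,0]],[0.5,[0,0,0],[0,0,0]]])

```text
time: 20.82
ee_pos: [0.4589, 0.2493, 0.0826]
tcp_rot: [-180.0, 10.0, 150.1]
wrist_force: [-0.7, -0.9, -1.2]
opening: 0.0586
```

```bash
cat > ov.py <<'E'
from h import *
import sys
def overlay(src,dst,c,center,base,cam='wrist',win=(40,340,120,420)):
    y=np.radians(-8.75)
    W=lambda a,b,z:[.4396+a*np.cos(y)-b*np.sin(y),.2763+a*np.sin(y)+b*np.cos(y),z]
    im=cv2.imread(src)
    for z,col,(x0,x1,y0,y1) in [(.026,(0,255,0),(-.014,.06,-.061,.013)),(.026,(0,255,0),(.016,.060,.017,.061)),(.026,(255,0,0),(-.064,.064,-.065,.065))]:
        q=np.array([proj(cam,W(a,b,z),c) for a,b in[(x0,y0),(x1,y0),(x1,y1),(x0,y1)]]); cv2.polylines(im,[q.round().astype(int)],True,col,1)
    for r,z in [(.029,base),(.0305,base+.044),(.0305,base+.062)]:
        q=np.array([proj(cam,[center[0]+r*np.cos(t),center[1]+r*np.sin(t),z],c) for t in np.linspace(0,6.28,90)]); cv2.polylines(im,[q.round().astype(int)],True,(255,0,255),1)
    cv2.imwrite(dst,cv2.resize(im[win[0]:win[1],win[2]:win[3]],None,fx=2,fy=2))
E
python3 - <<'E'
from ov import *
towards([.4625,.247,.040],60)
c=viewer.calibration('wrist'); np.save('wc16.npy',np.array(c['T']))
cv2.imwrite('pics/w16.png',viewer.camera('wrist'));cv2.imwrite('pics/s16.png',viewer.camera('scene'))
p=bot.get_obs()['ee_pos']; ctr=p[:2]+.004*np.array([-.87,.5]);print(ctr)
overlay('pics/w16.png','pics/w16o.png',c,ctr,p[2]-.035)
overlay('pics/s16.png','pics/s16o.png',viewer.calibration('scene'),ctr,p[2]-.035,'scene',(140,280,230,350))
E
```

```text
t 20.82 pos [0.4589 0.2493 0.0826] rot [-179.9968   10.0002  150.0649] F [-0.7169 -0.8734 -1.159 ] open 0.0586 q [ 33.3637  -3.8574 -15.8044  73.5258  -8.926   62.9455]
turn units [0.0004 1.6667 0.0107]
shift units [ 0.0541 -0.003   0.7106]
[0.4554 0.2512]
```

View pics/w16o.png

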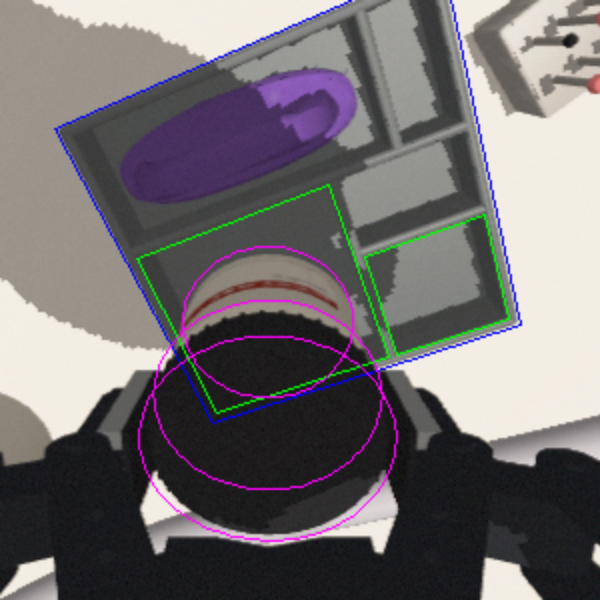

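View pics/s16o.png

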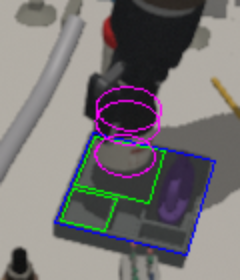

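Call:
arm_command(motion=[[0.5,[-0.06,0,0],[0,0,0]],[0.5,[0.03,0,0.2],[0,0,0]],[0.5,[0.03,0,0.2],[0,0,0]],[0.5,[0.03,0,0.15],[0,0,0]],[0.5,[0.01,0,0.08],[0,0,0]],[0.5,[0,0,0],[0,0,0]],[0.5,[0,0,0],[0,0,0]],[0.5,[0,0,0],[0,0,0]]])

```text
time: 21.92
ee_pos: [0.4626, 0.2474, 0.0453]
tcp_rot: [180.0, 10.0, 150.1]
wrist_force: [-0.1, -0.5, -1.5]
opening: 0.0579
```

```bash
python3 - <<'E'
from ov import *
towards([.4625,.247,.040],60)
c=viewer.calibration('wrist'); np.save('wc17.npy',np.array(c['T']))
cv2.imwrite('pics/w17.png',viewer.camera('wrist'));cv2.imwrite('pics/s17.png',viewer.camera('scene'))
p=bot.get_obs()['ee_pos']; ctr=p[:2]+.004*np.array([-.87,.5]);print(ctr)
overlay('pics/w17.png','pics/w17o.png',c,ctr,p[2]-.035)
crop('pics/s17.png','pics/s17a.png',250,140,100,130,4.5)
E
```

```text
t 21.93 pos [0.4626 0.2474 0.0453] rot [179.9655  10.0362 150.0881] F [-0.1308 -0.5416 -1.5287] open 0.0579 q [ 32.9672  -2.7363 -18.91    69.1827  -8.9072  62.5142]
turn units [0.007  1.6727 0.0151]
shift units [ 0.0131 -0.007   0.0876]
[0.4591 0.2494]
```

View pics/w17o.png

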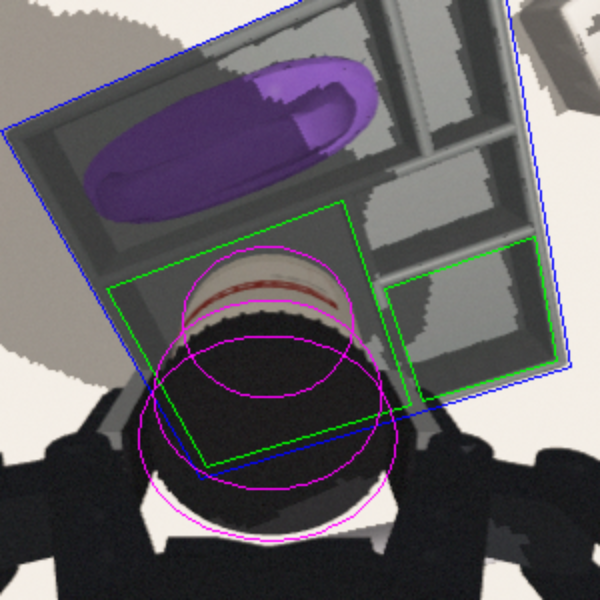

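View pics/s17a.png

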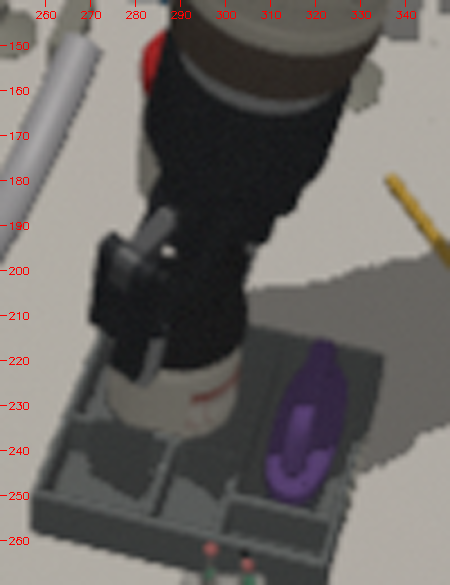

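Call:
arm_command(motion=[[0.5,[0.01,0,0.05],[0,0,0]],[0.5,[0,0,0.04],[0,0,0]],[0.5,[0,0,0],[0,0,0]],[0.5,[0,0,0],[0,0,0]],[0.5,[0,0,0],[0,0,0]]])

```text
time: 22.65
ee_pos: [0.4627, 0.2471, 0.0395]
tcp_rot: [180.0, 10.0, 150.1]
wrist_force: [0.3, -0.5, -1.0]
opening: 0.0582
```

Call:
arm_command(motion=[[0.5,[0,0,0.015],[0,0,0]],[0.85,[0,0,0],[0,0,0]],[0.85,[0,0,0],[0,0,0]],[0.85,[0,0,0],[0,0,0]],[0.85,[0,0,0],[0,0,0]],[0.85,[-0.07,0,-0.4],[0,0,0]],[0.85,[-0.12,0,-0.7],[0,0,0]],[0.85,[-0.14,0,-0.8],[0,0.3,0]],[0.85,[-0.1,0,-0.8],[0,0.7,0]],[0.85,[0,0,-0.6],[0,0.67,0]],[0.85,[0,0,0],[0,0,0]],[0.85,[0,0,0],[0,0,0]]])

```text
time: 24.15
ee_pos: [0.4596, 0.2488, 0.2378]
tcp_rot: [-180.0, 0.0, 150.1]
wrist_force: [0.3, -0.1, -0.8]
opening: 0.0725
```

```bash
python3 - <<'E'
from ov import *
towards([.50,.43,.24],-9)
c=viewer.calibration('wrist'); np.save('wc18.npy',np.array(c['T']))
cv2.imwrite('pics/w18.png',viewer.camera('wrist'));cv2.imwrite('pics/s18.png',viewer.camera('scene'))
crop('pics/s18.png','pics/s18a.png',220,140,130,180,3.3)
E
```

```text
t 24.15 pos [0.4596 0.2488 0.2378] rot [-179.9544    0.0052  150.0813] F [ 0.3371 -0.1063 -0.8059] open 0.0725 q [28.4464  1.3869  7.0459 95.6951 -0.0284 58.3651]
turn units [-0.0061  0.0053 11.5135]
shift units [ 0.9223  2.9533 -0.0398]
```

View pics/w18.png

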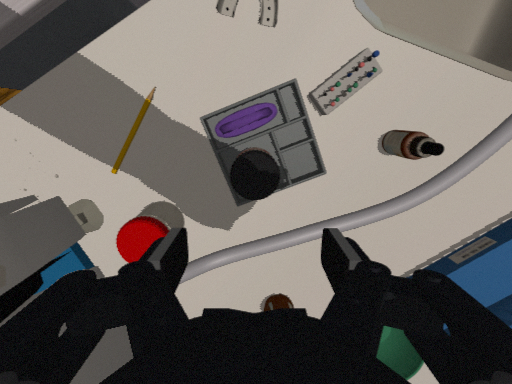

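View pics/s18a.png

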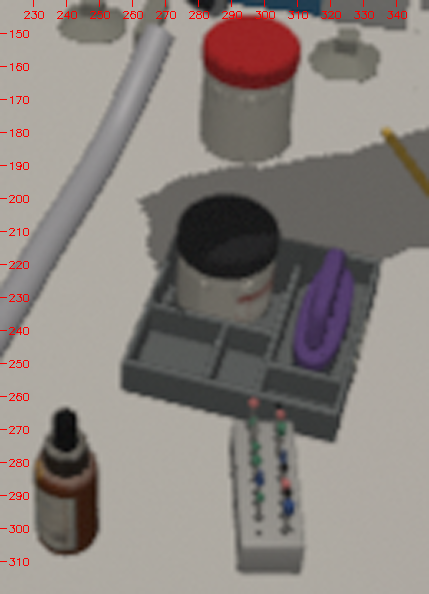

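Jar is upright in the big compartment (wrist lid centre about (255,174)). Checking its position numerically, and measuring the dropper.

```bash
python3 - <<'E'
from ov import *
crop('pics/w18.png','pics/w18a.png',190,70,260,145,3)
E
```

```text
(no output)
```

View pics/w18a.png

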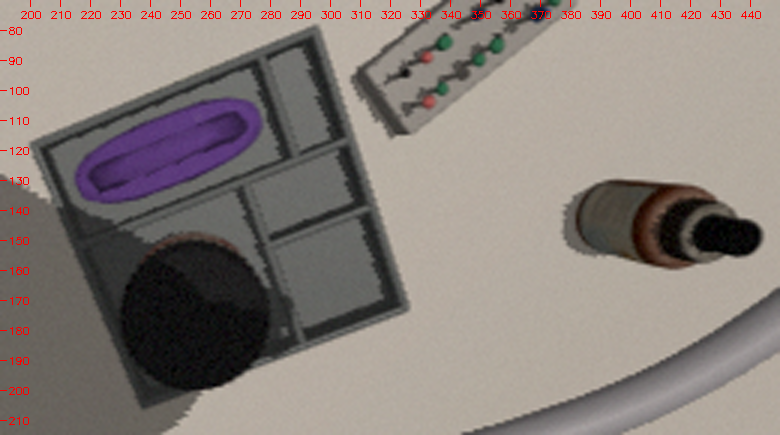

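```bash
python3 - <<'E'
from ov import *
c=dict(viewer.calibration('wrist'));c['T']=np.load('wc18.npy')
p=fitcyl('wrist',c,[229.8,280,149.5,200],[(.0305,.048),(.0305,.066)],[.459,.249])
y=np.radians(-8.75);d=p-[.4396,.2763];print('in caddy',d[0]*np.cos(y)+d[1]*np.sin(y),-d[0]*np.sin(y)+d[1]*np.cos(y))
n=np.nan
fitcyl('wrist',c,[381.7,n,129,158.8],[(.0165,0.0),(.0165,.068)],[.526,.427])
fitcyl('wrist',c,[n,443.5,n,n],[(.0065,.1)],[.526,.427])
print('bulb tip',at('wrist',437,148,.101,c))
cs=viewer.calibration('scene')
fitcyl('scene',cs,[229.8,249,n,307.3],[(.0165,0.0),(.0165,.07)],[.526,.427])
E
```

```text
cyl [0.4607 0.2494] resid [-0.5864  0.5857 -0.7411  0.8077]
in caddy 0.024913658460178928 -0.02336855894875393
cyl [0.5249 0.4348] resid [-0.0001 -0.8286  0.7222]
cyl [0.5267 0.4288] resid [-0.]
bulb tip [0.5217 0.4298 0.101 ]
cyl [0.5288 0.4276] resid [-0.1215  0.1217 -0.0044]
```

Call:
arm_command(motion=[[0.6,[0,0,0],[0,0,0.9]],[0.6,[0,0,0],[0,0,0.97]],[0.6,[0,0,0],[0,0,0.97]],[0.6,[0,0,0],[0,0,0.97]],[0.6,[0,0,0],[0,0,0.97]],[0.6,[0,0,0],[0,0,0.97]],[0.6,[0,0,0],[0,0,0.97]],[0.6,[0,0,0],[0,0,0.97]],[0.6,[0,0,0],[0,0,0.97]],[0.6,[0,0,0],[0,0,0.97]],[0.6,[0,0,0],[0,0,0.97]],[0.6,[0,0,0],[0,0,0.9]]])

```text
time: 25.75
ee_pos: [0.4589, 0.2489, 0.2376]
tcp_rot: [-179.9, 0.1, 80.9]
wrist_force: [0.7, -0.3, 0.4]
opening: 0.0513
```

Call:
arm_command(motion=[[0.6,[0.4,0.05,0],[0,0,0]],[0.6,[0.7,0.1,0],[0,0,0]],[0.6,[0.8,0.1,0],[0,0,0]],[0.6,[0.7,0.1,0],[0,0,0]],[0.6,[0.5,0.1,0],[0,0,0]],[0.6,[0.38,0.1,0],[0,0,0]],[0.6,[0,0,0],[0,0,0]],[0.6,[0,0,0],[0,0,0]],[0.6,[0,0,0],[0,0,0]],[0.6,[0,0,0],[0,0,0]]])

```text
time: 27.0
ee_pos: [0.5244, 0.4495, 0.2392]
tcp_rot: [180.0, -0.0, 81.1]
wrist_force: [-0.4, 0.1, 0.2]
opening: 0.0513
```

```bash
python3 - <<'E'
from ov import *
towards([.525,.43,.14],-8.75)
c=viewer.calibration('wrist'); np.save('wc19.npy',np.array(c['T']))
cv2.imwrite('pics/w19.png',viewer.camera('wrist'))
E
```

```text
t 27.0 pos [0.5244 0.4495 0.2392] rot [179.974   -0.0259  81.0655] F [-0.4159  0.0986  0.1888] open 0.0513 q [ 40.6042  26.5149  37.301  100.7495  -0.0029 139.5387]
turn units [ 0.0043 -0.0043 -0.0308]
shift units [-0.3205  0.0596  1.6526]
```

View pics/w19.png

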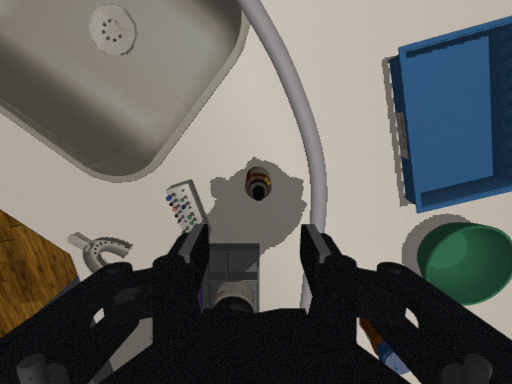

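```bash
python3 - <<'E'
from ov import *
crop('pics/w19.png','pics/w19a.png',225,150,70,65,8)
E
```

```text
(no output)
```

View pics/w19a.png

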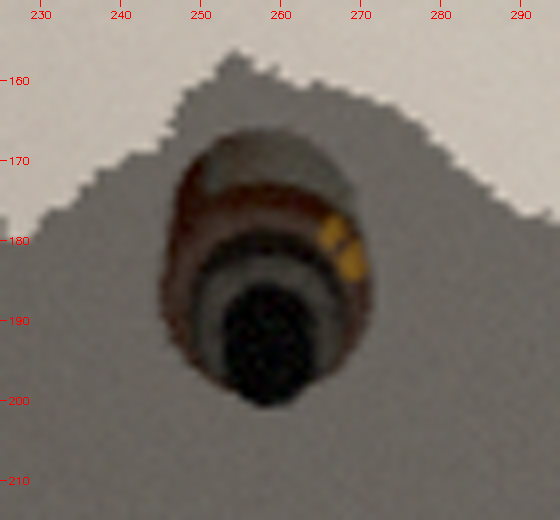

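```bash
python3 - <<'E'
from ov import *
c=dict(viewer.calibration('wrist'));c['T']=np.load('wc19.npy');n=np.nan
fitcyl('wrist',c,[244.8,270.7,n,n],[(.0165,.0),(.0165,.070)],[.525,.43])
fitcyl('wrist',c,[244.8,270.7,n,199.3],[(.0165,.070)],[.525,.43])
fitcyl('wrist',c,[n,n,165.7,n],[(.0165,.0)],[.525,.43])
fitcyl('wrist',c,[252.5,263.5,n,200.3],[(.0065,.1)],[.525,.43])
E
```

```text
cyl [0.5129 0.3501] resid [-0. -0.]
cyl [0.5263 0.4371] resid [-0.9227  0.9225  0.0261]
cyl [0.5255 0.433 ] resid [0.]
cyl [0.5259 0.4351] resid [-0.4958  0.4958  0.006 ]
```

Call:
arm_command(motion=[[0.6,[-0.26,0.07,0.2],[0,0,0]],[0.6,[0,0,0.5],[0,0,0]],[0.6,[0,0,0.5],[0,0,0]],[0.6,[0,0,0.3],[0,0,0]],[0.6,[0,0,0],[0,0,0]],[0.6,[0,0,0],[0,0,0]],[0.6,[0,0,0],[0,0,0]]])

```text
time: 27.92
ee_pos: [0.5266, 0.4343, 0.1499]
tcp_rot: [179.9, -0.1, 81.1]
wrist_force: [-0.3, 0.0, -0.7]
opening: 0.0513
```

```bash
python3 - <<'E'
from ov import *
towards([.5262,.4325,.034],-8.75)
c=viewer.calibration('wrist'); np.save('wc20.npy',np.array(c['T']))
cv2.imwrite('pics/w20.png',viewer.camera('wrist'))
E
```

```text
t 27.93 pos [0.5266 0.4343 0.1499] rot [179.9282  -0.0809  81.0933] F [-0.2757  0.0444 -0.6809] open 0.0513 q [ 39.516   22.7865  22.3258  89.4312  -0.0001 138.4227]
turn units [ 0.012  -0.0135 -0.0261]
shift units [-0.0338 -0.004   1.9323]
```

View pics/w20.png

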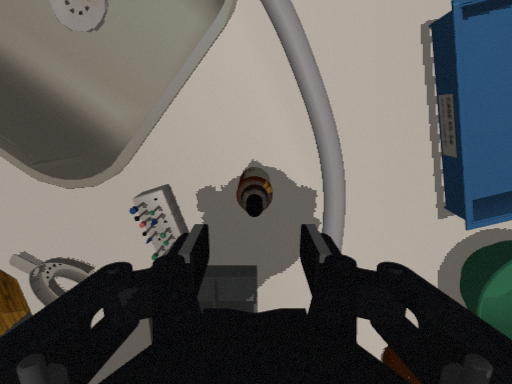

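```bash
python3 - <<'E'
from ov import *
c=dict(viewer.calibration('wrist'));c['T']=np.load('wc20.npy');n=np.nan
crop('pics/w20.png','pics/w20a.png',220,150,70,80,7)
print(at('wrist',254.5,207,.101,c))
fitcyl('wrist',c,[246.8,262.8,n,216],[(.0065,.1)],[.525,.43])
E
```

```text
[0.5267 0.4365 0.101 ]
cyl [0.5268 0.4354] resid [-0.6627  0.6627  0.0118]
```

View pics/w20a.png

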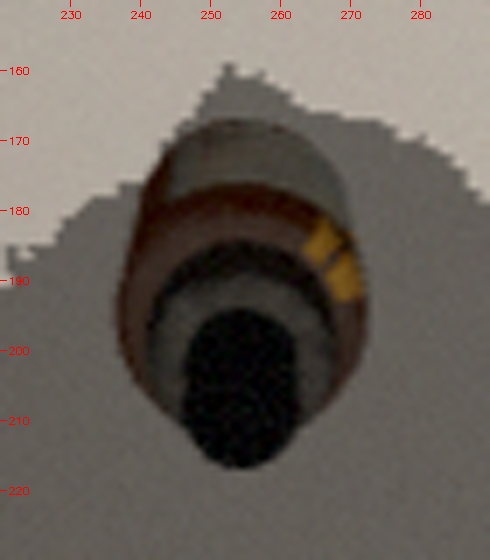

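Bottle axis matches the TCP within about 1 mm. Descending straight and gripping.

Call:
arm_command(motion=[[0.6,[0,0,0.4],[0,0,0]],[0.6,[0,0,0.6],[0,0,0]],[0.6,[0,0,0.5],[0,0,0]],[0.6,[0,0,0.3],[0,0,0]],[0.6,[0,0,0.13],[0,0,0]],[0.6,[0,0,0],[0,0,0]],[0.6,[0,0,0],[0,0,0]],[0.2,[0,0,0],[0,0,0]],[0.2,[0,0,0],[0,0,0]],[0.2,[0,0,0],[0,0,0]],[0.2,[0,0,0],[0,0,0]],[0.2,[0,0,0],[0,0,0]]], newtons=40)

```text
time: 29.48
ee_pos: [0.5267, 0.4345, 0.034]
tcp_rot: [179.9, -0.1, 81.1]
wrist_force: [0.4, -0.2, 5.8]
opening: 0.0309
```

```bash
python3 - <<'E'
from ov import *
towards([.5262,.4325,.134],-8.75)
cv2.imwrite('pics/w21.png',viewer.camera('wrist'));cv2.imwrite('pics/s21.png',viewer.camera('scene'))
crop('pics/s21.png','pics/s21a.png',190,180,130,150,4)
E
```

```text
t 29.48 pos [0.5267 0.4345 0.034 ] rot [179.9271  -0.0874  81.0932] F [ 0.4324 -0.1928  5.8266] open 0.0309 q [ 39.519   23.6172  10.6109  76.8799   0.0034 138.4259]
turn units [ 0.0122 -0.0145 -0.0261]
shift units [-0.0314 -0.0008 -1.6663]
```

View pics/s21a.png

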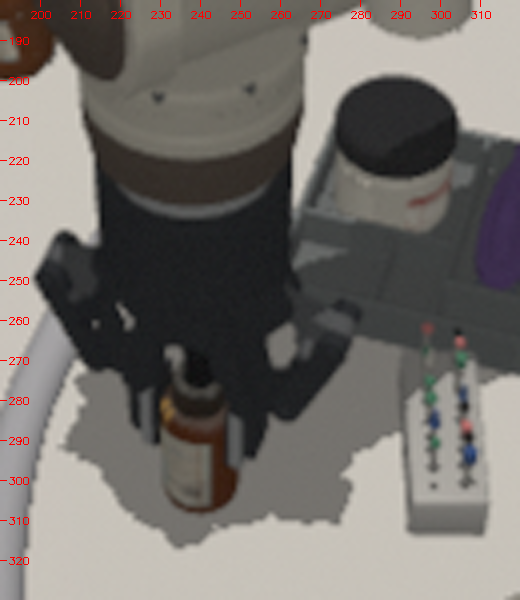

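Call:
arm_command(motion=[[0.2,[0,0,-0.3],[0,0,0]],[0.2,[0,0,-0.5],[0,0,0]],[0.2,[0,0,-0.5],[0,0,0]],[0.2,[0,0,-0.4],[0,0,0]],[0.2,[-0.3,0,0],[0,0,0]],[0.2,[-0.5,-0.1,0],[0,0,0]],[0.2,[-0.6,-0.1,0],[0,0,0]],[0.2,[-0.5,-0.1,0],[0,0,0]],[0.2,[-0.26,-0.09,0],[0,0,0]],[0.2,[0,0,0],[0,0,0]],[0.2,[0,0,0],[0,0,0]],[0.2,[0,0,0],[0,0,0]]])

```text
time: 31.08
ee_pos: [0.4832, 0.3102, 0.1348]
tcp_rot: [-180.0, -0.0, 81.1]
wrist_force: [0.8, 0.1, -1.0]
opening: 0.0306
```

```bash
python3 - <<'E'
from ov import *
towards([.4835,.310,.039],-8.75)
c=viewer.calibration('wrist'); np.save('wc22.npy',np.array(c['T']))
cv2.imwrite('pics/w22.png',viewer.camera('wrist'));cv2.imwrite('pics/s22.png',viewer.camera('scene'))
overlay('pics/w22.png','pics/w22o.png',c,[.4607,.2494],.004,win=(80,380,100,470))
crop('pics/s22.png','pics/s22a.png',190,130,170,160,4)
E
```

```text
t 31.07 pos [0.4832 0.3102 0.1348] rot [-179.9983   -0.0025   81.1197] F [ 0.7504  0.1159 -0.9741] open 0.0306 q [ 32.6981   7.4287   2.0733  84.6443   0.0031 131.5783]
turn units [-0.0003 -0.0004 -0.0217]
shift units [-0.0029  0.0053  1.5966]
```

View pics/w22o.png

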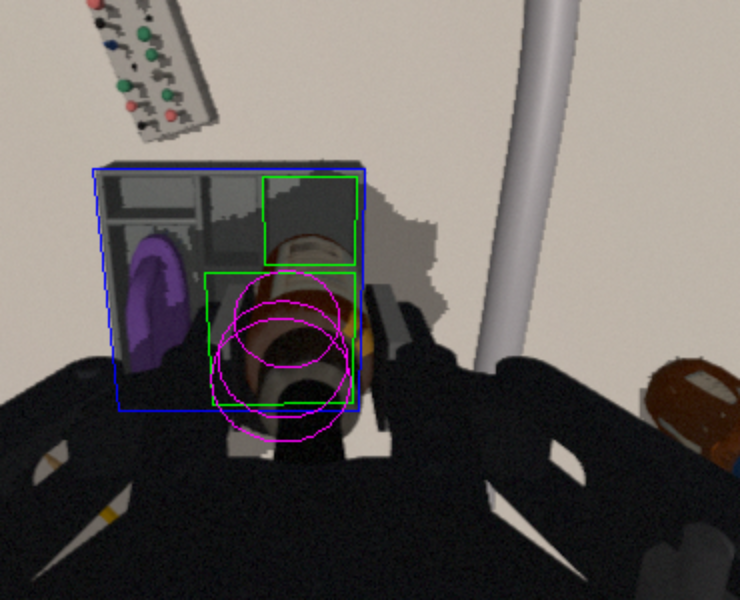

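View pics/s22a.png

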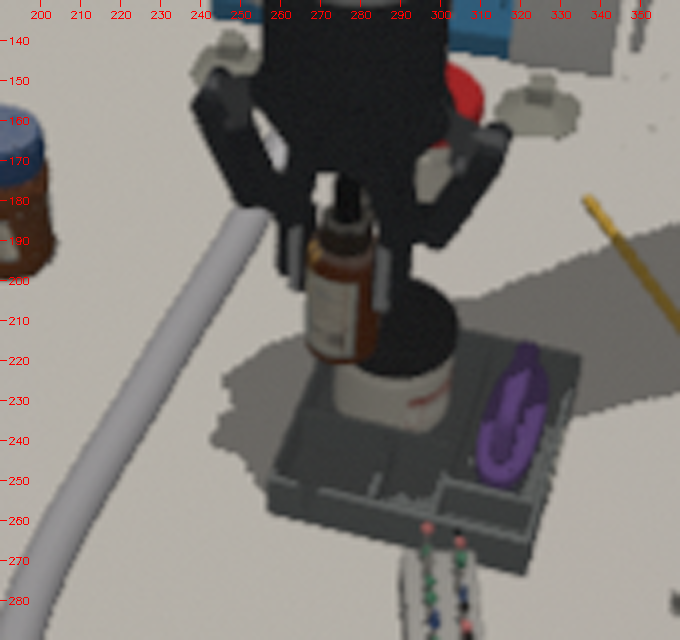

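Call:
arm_command(motion=[[0.2,[0,0,0.3],[0,0,0]],[0.2,[0,0,0.5],[0,0,0]],[0.2,[0,0,0.35],[0,0,0]],[0.2,[0,0,0],[0,0,0]],[0.2,[0,0,0],[0,0,0]],[0.2,[0,0,0],[0,0,0]]])

```text
time: 31.92
ee_pos: [0.4835, 0.3099, 0.0668]
tcp_rot: [179.9, -0.1, 81.1]
wrist_force: [-0.6, -0.6, 0.1]
opening: 0.0306
```

```bash
python3 - <<'E'
from ov import *
towards([.4835,.310,.039],-8.75)
c=viewer.calibration('wrist'); np.save('wc23.npy',np.array(c['T']))
cv2.imwrite('pics/w23.png',viewer.camera('wrist'));cv2.imwrite('pics/s23.png',viewer.camera('scene'))
overlay('pics/w23.png','pics/w23o.png',c,[.4607,.2494],.004,win=(80,380,100,470))
crop('pics/s23.png','pics/s23a.png',230,160,130,120,5)
E
```

```text
t 31.93 pos [0.4835 0.3099 0.0668] rot [179.9352  -0.0593  81.0938] F [-0.6056 -0.6004  0.0584] open 0.0306 q [ 32.6624   8.1744  -4.6298  77.108    0.0014 131.5687]
turn units [ 0.0108 -0.0099 -0.026 ]
shift units [ 0.0005 -0.0002  0.4626]
```

View pics/w23o.png

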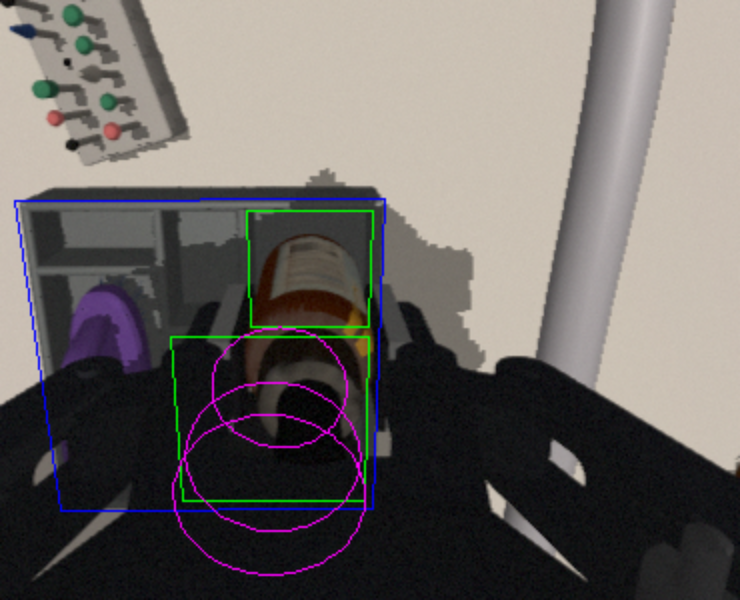

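View pics/s23a.png

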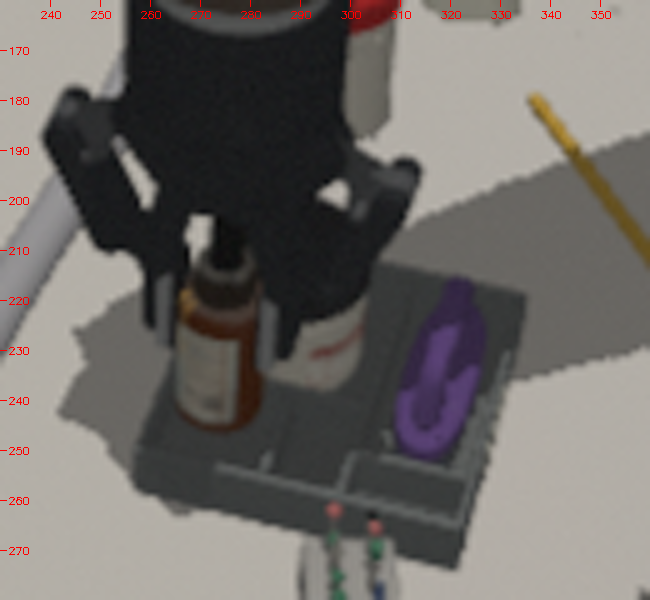

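Call:
arm_command(motion=[[0.2,[0.03,0,0.15],[0,0,0]],[0.2,[0,0,0.15],[0,0,0]],[0.2,[0,0,0.1],[0,0,0]],[0.2,[0,0,0.05],[0,0,0]],[0.2,[0,0,0],[0,0,0]],[0.2,[0,0,0],[0,0,0]],[0.2,[0,0,0],[0,0,0]]])

```text
time: 32.9
ee_pos: [0.4834, 0.3115, 0.039]
tcp_rot: [180.0, -0.0, 81.1]
wrist_force: [-0.4, 0.2, -0.2]
opening: 0.031
```

```bash
python3 - <<'E'
from ov import *
towards([.4835,.312,.038],-8.75)
c=viewer.calibration('wrist'); np.save('wc24.npy',np.array(c['T']))
cv2.imwrite('pics/w24.png',viewer.camera('wrist'));cv2.imwrite('pics/s24.png',viewer.camera('scene'))
overlay('pics/w24.png','pics/w24o.png',c,[.4607,.2494],.004,win=(80,380,100,470))
crop('pics/s24.png','pics/s24a.png',230,160,130,120,5)
E
```

```text
t 32.9 pos [0.4834 0.3115 0.039 ] rot [179.9846  -0.0134  81.0927] F [-0.3502  0.167  -0.1822] open 0.031 q [ 32.7926   9.0274  -6.7838  74.1684  -0.0003 131.7   ]
turn units [ 0.0026 -0.0022 -0.0262]
shift units [ 0.0091 -0.0003  0.0162]
```

View pics/w24o.png

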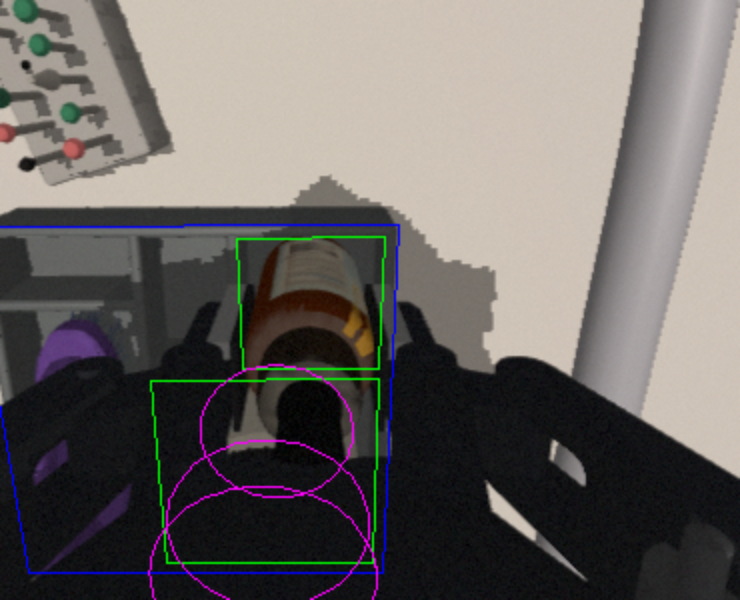

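View pics/s24a.png

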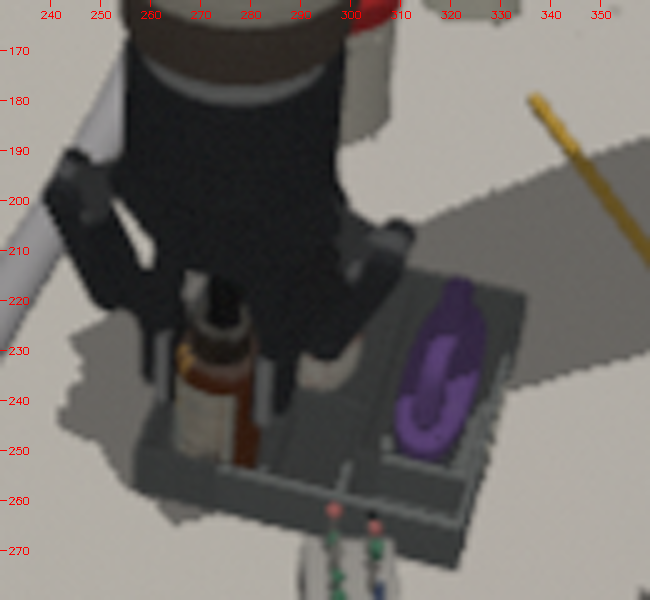

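Call:
arm_command(motion=[[0.2,[0,0,0.015],[0,0,0]],[0.2,[0,0,0],[0,0,0]],[0.55,[0,0,0],[0,0,0]],[0.55,[0,0,0],[0,0,0]],[0.55,[0,0,0],[0,0,0]],[0.55,[0,0,0],[0,0,0]],[0.55,[0,0,-0.3],[0,0,0]],[0.55,[0,0,-0.7],[0,0,0]],[0.55,[0,0,-0.9],[0,0,0]],[0.55,[0,0,-0.9],[0,0,0]],[0.55,[0,0,-0.5],[0,0,0]],[0.55,[0,0,0],[0,0,0]]])

```text
time: 34.5
ee_pos: [0.4841, 0.3119, 0.24]
tcp_rot: [179.8, -0.2, 81.1]
wrist_force: [-0.3, 0.2, -0.3]
opening: 0.047
```

Call:
arm_command(motion=[[0.55,[0,0,0],[0,0,0]],[0.55,[0,0,0],[0,0,0]]])

```text
time: 34.75
ee_pos: [0.4829, 0.3112, 0.2348]
tcp_rot: [-179.9, 0.1, 81.1]
wrist_force: [0.7, 0.9, 0.7]
opening: 0.0471
```

```bash
python3 - <<'E'
from ov import *
towards([.4835,.312,.038],-8.75)
c=viewer.calibration('wrist'); np.save('wc25.npy',np.array(c['T']))
cv2.imwrite('pics/w25.png',viewer.camera('wrist'));cv2.imwrite('pics/s25.png',viewer.camera('scene'));cv2.imwrite('pics/t25.png',viewer.camera('top'))
crop('pics/w25.png','pics/w25a.png',180,110,160,160,5)
E
```

```text
t 34.75 pos [0.4829 0.3112 0.2348] rot [-179.9173    0.0718   81.0942] F [0.7234 0.9143 0.6907] open 0.0471 q [ 32.7951   8.6061  14.4443  95.9476   0.0014 131.701 ]
turn units [-0.0138  0.0119 -0.026 ]
shift units [0.0194 0.0123 3.2792]
```

View pics/w25a.png

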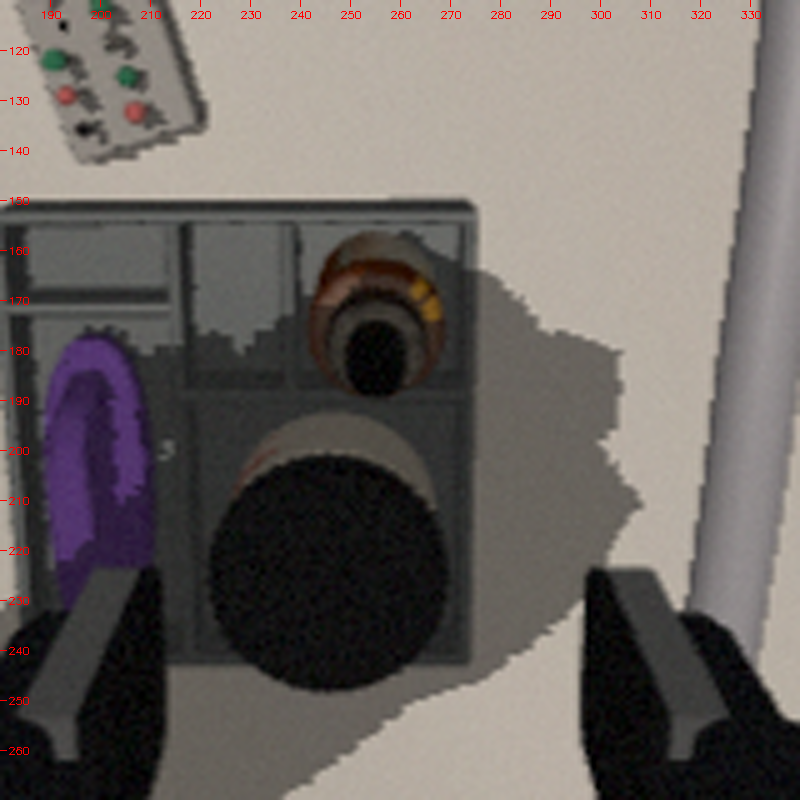

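View pics/s25.png

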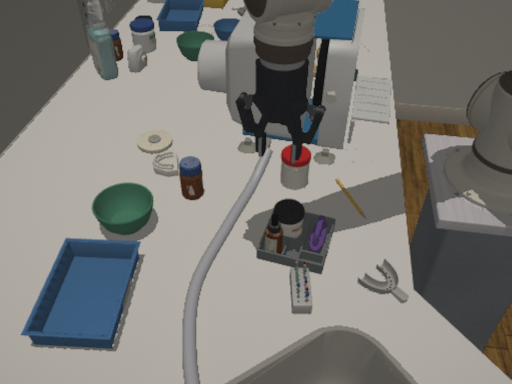

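All three are standing in their compartments. Last numeric check, then hand in.

```bash
python3 - <<'E'
from ov import *
c=dict(viewer.calibration('wrist'));c['T']=np.load('wc25.npy');n=np.nan
y=np.radians(-8.75)
def cad(p): d=np.array(p[:2])-[.4396,.2763];return d[0]*np.cos(y)+d[1]*np.sin(y),-d[0]*np.sin(y)+d[1]*np.cos(y)
print('bottle body',cad(fitcyl('wrist',c,[241.5,267.8,156.5,n],[(.0165,.004),(.0165,.072)],[.483,.309])))
print('bulb',cad(fitcyl('wrist',c,[248.5,260.8,n,188.5],[(.0065,.104)],[.483,.309])))
print('jar',cad(fitcyl('wrist',c,[221,269,200.5,247.5],[(.0305,.048),(.0305,.066)],[.46,.249])))
a=cv2.imread('pics/scene0.png').astype(int);b=cv2.imread('pics/s25.png').astype(int)
for nme,(x0,x1,y0,y1) in dict(round=(176,206,155,200),tall=(278,314,172,190),bur=(286,316,272,315)).items(): print(nme,np.abs(a-b)[y0:y1,x0:x1].mean())
# lookalike shifts by template
A=cv2.imread('pics/scene0.png');B=cv2.imread('pics/s25.png')
for nme,(x0,x1,y0,y1) in dict(round=(176,206,155,200),tall=(278,314,146,190),bur=(288,314,265,315)).items():
    r=cv2.matchTemplate(B[y0-12:y1+12,x0-12:x1+12],A[y0:y1,x0:x1],cv2.TM_CCOEFF_NORMED);_,m,_,l=cv2.minMaxLoc(r);print(nme,m,l[0]-12,l[1]-12)
o=bot.get_obs();print(o['time'],np.abs(o['qd']).max())
E
```

```text
cyl [0.4824 0.3089] resid [-1.1137  1.1131  0.0369]
bottle body (np.float64(0.03730929199934619), np.float64(0.03877636650962))
cyl [0.4829 0.3125] resid [-0.1057  0.1057  0.0013]
bulb (np.float64(0.03731811914924347), np.float64(0.042323812852861825))
cyl [0.461  0.2496] resid [-0.6341  0.6335 -1.5338  1.6434]
jar (np.float64(0.025214339033975554), np.float64(-0.02314331811577297))
round 6.269382716049383
tall 8.005658436213992
bur 8.599224806201551
round 0.9997206330299377 0 0
tall 0.9133656620979309 0 0
bur 0.9996097683906555 0 0
34.9 0.3296410295038206
```

```bash
python3 -c "
from workcell import bot
print(bot.job_done(), bot.get_obs()['time'])"
```

```text
the job is handed in; nothing more can be done
the job is handed in; nothing more can be done
```

The squat jar, the dropper bottle and the scrub brush are each standing upright in their own compartments. I handed the job in at about 35 s of the 96 s allowed.

- **Last checks, in the caddy's frame:**

| Item | Measured (mm) | Target (mm) | When measured |
|---|---|---|---|
| Brush | about (-39, -12) | (-39, -12) | just after it was placed |
| Jar | about (25, -23) | (23, -24) | final view |
| Dropper bottle | about (37, 39) | (38, 39) | final view |

- **Look-alikes:** the tall jar, round bottle and bur stand showed no pixel shift between the first and last scene pictures. The tall jar's match was weaker (0.91 against over 0.99) because the gripper partly covered it.
- **Robot:** it was clear of everything at the end, with the tool at 0.235 m.

**Disagreements:**
- The different views of the caddy disagreed by about 2–3 mm. I used the fit from the settled wrist-camera view.
- The dropper bottle's body and bulb gave y values 3.5 mm apart, both within tolerance.
- I gripped the jar with the tool tilted 10° to stay clear of the trimmer, then wrongly straightened the tool on the way, which tilted the jar. The overlay check above the caddy showed this, and I restored the tilt before setting the jar down. The later pictures show it upright.

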